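# Meter two clementines from the fruit dispenser

## Robot

A 6-joint arm with a two-finger parallel gripper is mounted at the origin on the work surface. World frame = base frame: x ahead of the robot, y to its left, z up, the work surface at z = 0. Lengths are in mm, angles in rad, forces in N, time in s.
With the tool pointing down it reaches from about 350 to 975 mm from the base axis. Payload 7.1 kg.
Tool frame: the origin (TCP) lies at the very end of the fingers, on their centre line; the grasp point (between the pads) lies 19 mm behind it; y points along the fingers, z is the direction in which the jaws open and shut, and the axes are right-handed (so a half turn about y gives the same grasp; the last joint's range is limited). The gripper opens to 88 mm and grips with 3 to 60 N. Pads are 20 mm wide; open, the fingers measure 115 mm over their backs; the gripper's body (75 mm by 178 mm) begins 61 mm behind the grasp point.
Start: joints at [-0.019, 0.423, 1.63, -0, 1.089, -0.019], TCP at [624.984, 0.026, 222.675] pointing down, gripper open.
Joint ranges: [-3, 3], [-0.9, 2.11], [0.09, 2.58], [-1.31, 4.45], [0.11, 2.69], [-2.54, 2.54]. Speed limits (rad/s): [2.39, 2.39, 3.01, 3.14, 3.14, 3.14].

## Interface

Orientations are given as a rotation vector (axis times angle).
In Python, from workcell import ctrl gives the robot as it stands.
- The arm moves only by the shell command python3 -m jog 'ROWS'. ROWS is JSON, a list of rows, each a list of 3 entries, a list of its own where there are three numbers: the opening, from 0 (shut) to 1 (fully open), then the shift along the tool's x, y, z in cm, then the turn, a rotation vector about the tool's x, y, z in rad. In form: [[claw, [dx, dy, dz], [wx, wy, wz]], ...]. A call has 1 to 8 rows; each row is the pose to reach, as a shift and turn from the pose commanded when the call began, along the tool's axes at that moment; what a row does not reach only later rows make up. A row lasts 1/10 s, in which the tool goes at most 50 mm and 8.59 degrees, less where a joint would pass 70% of its speed; a pose out of reach is approached as far as the arm can. A call with a gripper value outside its range is refused whole. The fingers move at their own pace and stop on an object; the grip force is fixed at half the most. Time passes only in rows, so rows that repeat a pose let the fingers close. It gives the time, the measured TCP pose, the force and the opening at its end, in the units of the state.
- ctrl.get_obs(): the state, without advancing time (a new reading comes with each control period).
- ctrl.get_image(name): name is "scene" or "side" or "wrist"; returns a dict with "color" (400x640x3 uint8, red, green, blue), "z_map" (400x640 float32, mm along the optical axis (not along the pixel's ray), 0 where there is no reading), "fx", "fy", "cx", "cy" (pixels), "pose" (4x4, takes a point from camera to world coordinates). Camera axes: x right, y down, z forward; pixel columns grow to the right and rows downward; lengths in mm; the calibration is good to about 2 mm. The wrist camera is an equidistant fisheye: a pixel r from the principal point sees the ray r / f radians off the axis. A picture is of the moment at which its call begins.
- ctrl.close_job(): hands the job in, once; it reports no verdict.
The state is a dict: "t": time; "qpos": joint angles; "qvel": joint speeds; "joint_torque": joint torques, N m; "ee_pos": TCP position; "orientation": TCP orientation; "ft_force": force on the tool from outside, world axes, zero at the start; "moment": the same for the moment, N m; "width": finger opening in mm.
Only numpy, scipy, OpenCV 4.12 (cv2) and the standard library are available. Lean on these libraries where they do the work, as an engineer would, in place of code of your own. Each camera call takes 0.05 s, during which the arm holds its last target.

## Task

Slide the handled steel pan under the fruit dispenser, squarely, until you feel it press gently on the dispenser's back stop, below the end away from the red handle. Then draw the dispenser's floor gate open by its red handle just far enough to let exactly two clementines drop into the pan, and push the gate fully shut again so that the other two stay inside. Do not touch the fruit with the robot, and leave everything else on the table where it stands.

Things in the scene. Friction and masses are not known exactly. Their poses are not given: they have to be found in the camera images.
- dispenser: Fixed steel fruit dispenser, 66 mm deep, 440 mm wide at the top, 275 mm tall, on two back posts joined by a low bar. Origin on the table under the middle of its trough; x away from the robot, y along the trough, z up; the mm below are in this frame. Below the gate (underside z = 112) the space in front of the bar is open from the front and both ends.
- closed_end (a point): Foot of the trough's +y end wall (y = 119, z = 118 mm), where the gate's free edge rests when shut. The trough is open on top, inner x -29..29, y -119..119 mm, upright 4 mm walls (front and back clear) up to z = 185, its floor the sliding gate with its top at z = 118.
- overhang (a point): Top edge of the flare at the -y end (y = -220, z = 275 mm). The end walls slope out from y = +-119, z = 185 to y = +-220, z = 275 and so overhang the red handle, blocking a straight-down grasp. Lean the gripper by about 40 degrees: its body out towards -y, its fingers pointing down and towards +y.
- stop (a point): Back stop for the pan: front face (x = 77 mm) of a 60 mm tall cross bar between the two back posts, y -110..110 mm. The posts are 20 mm wide, 270 tall. This point is 30 mm up, at y = +50.
- bay (a point): Where the centre of the pan's underside belongs: on the table at x = 0, y = +50 mm, axes like the dispenser's. A pan that touches the back stop squarely has its centre 2 mm beyond this point in x.
- gate (a joint): Opening of the floor gate in m: 0 = shut (hard stop), grows as it is drawn towards -y, at most 0.235. It stays where left; 4 N of dry friction, plus 15 N per m/s. Its free edge is at y = 119 mm minus the opening. A fruit drops when the edge has passed its centre (one against the end wall: when open over 52 mm). Drawing also rolls the fruit slowly along with the gate: watch them.
- gate_grip (a point): Grip point on the red gate handle, moving with the gate: x = 0, y = -188, z = 120 mm when shut. The handle is an upright red blade, 14 mm thick in x, 90 long in y (-215..-125 when shut), z 98..142 mm, free all round; pinch it across its thickness.
- pan: Loose steel pan, about 0.3 kg: open box 150 (x) x 190 (y) x 55 mm, walls and floor 4, origin at the centre of the box's underside; black handle along its -x side. Slide it on the table: held by the handle alone it sags when lifted; sliding takes 1 to 4 N, with jerks of 10 to 12 N as it starts to move.
- pan_grip (a point): Grip point on the pan's handle, 160 mm from the pan's centre towards its -x, 46 mm up. The handle is a level bar 16 mm wide (y), 12 thick, 40..52 mm above the table, from x = -205 to -75 mm; pinch it across its width from above.
- orange_1: Clementine, a ball of 52 mm diameter, 0.07 kg, origin at its centre; number 1 of the single row in the trough counted from the +y (closed, far from the handle) end; centre 144 mm high while it lies on the gate. It must go into the pan.
- orange_2: Clementine, a ball of 52 mm diameter, 0.07 kg, origin at its centre; number 2 of the single row in the trough counted from the +y (closed, far from the handle) end; centre 144 mm high while it lies on the gate. It must go into the pan.
- orange_3: Clementine, a ball of 52 mm diameter, 0.07 kg, origin at its centre; number 3 of the single row in the trough counted from the +y (closed, far from the handle) end; centre 144 mm high while it lies on the gate. It must stay inside.
- orange_4: Clementine, a ball of 52 mm diameter, 0.07 kg, origin at its centre; number 4 of the single row in the trough counted from the +y (closed, far from the handle) end; centre 144 mm high while it lies on the gate. It must stay inside.
- cup: Bystander, leave alone: blue plastic cup, 72 mm across, 85 mm tall; origin at its middle underneath.
- bowl: Bystander, leave alone: white bowl, 120 mm across, 50 mm tall; origin at its middle underneath.
- carton: Bystander, leave alone: white drink carton, 70 x 70 x 100 mm; origin at its middle underneath.
- syrup: Bystander, leave alone: amber bottle, 64 mm across, 190 mm tall; origin at its middle underneath.
- tub: Bystander, leave alone: white tub with green lid, 80 mm across, 90 mm tall; origin at its middle underneath.
- spatula: Bystander, leave alone: spatula lying flat, about 25 mm high; origin at its middle underneath.

How it is judged:
By the outcome, as a careful person would: the job done as asked, in the order asked, and still so for the second after the job is handed in, with the robot touching nothing.
It also fails if it takes over 67 s, if anything falls off the work surface, if the arm or the gripper's body presses on something with over 40 N, if the wrist force passes 120 N, or if a joint passes its speed limit or range.

## Working session

There is one attempt and no reset: what is moved stays moved. The work goes in short steps, Python scripts to look and compute and a shell command to move; the robot and the scene stay as the last step left them, time stands still between calls to the robot, and variables do not carry over. Pictures are saved under pics/ and viewed, and the job is handed in when it is done.

```bash
ls; mkdir -p pics; python3 - <<'E'
from workcell import ctrl
import cv2,numpy as np,pickle
o=ctrl.get_obs();print(o)
for n in ["scene","side","wrist"]:
    d=ctrl.get_image(n);cv2.imwrite(f"pics/{n}0.png",d["color"][:,:,::-1]);pickle.dump(d,open(f"pics/{n}0.pkl","wb"))
    print(n,d["fx"],d["fy"],d["cx"],d["cy"],np.round(d["pose"],3).tolist())
E
```

```text
pics
{'t': 0.0, 'qpos': array([-1.90423958e-02,  4.23838800e-01,  1.63070327e+00, -3.41984268e-05,
        1.08862975e+00, -1.89959733e-02]), 'qvel': array([-0.00096739, -0.00026641, -0.00075552, -0.00061094,  0.00107644,
        0.00117229]), 'joint_torque': array([ 1.28069914e-03, -5.44622147e+01, -2.73670936e+01,  6.42951974e-02,
        2.27214623e-02, -1.51321510e-04]), 'ee_pos': array([6.24423181e+02, 8.23302393e-04, 2.21897776e+02]), 'orientation': array([-1.21034835,  1.21038498, -1.20847507]), 'ft_force': array([-0.29914915,  1.08743379, -0.2738771 ]), 'moment': array([-0.00929123, -0.0179193 ,  0.02403784]), 'width': 88.05186553167293}
scene 393.476462918956 393.476462918956 322.61277964146166 200.098729852176 [[-0.31, 0.813, -0.493, 1202.546], [0.951, 0.269, -0.154, 181.818], [0.007, -0.516, -0.856, 1287.591], [0.0, 0.0, 0.0, 1.0]]
side 372.1680157573649 372.1680157573649 323.543863867557 189.95514823944416 [[-0.997, 0.07, -0.026, 616.669], [0.075, 0.945, -0.318, 350.836], [0.003, -0.319, -0.948, 1307.352], [0.0, 0.0, 0.0, 1.0]]
wrist 309.70691628693146 309.70691628693146 323.0574069109018 204.33548992349827 [[1.0, 0.001, -0.001, 625.571], [0.0, -0.961, -0.277, 76.844], [-0.001, 0.277, -0.961, 382.728], [0.0, 0.0, 0.0, 1.0]]
```

View pics/scene0.png

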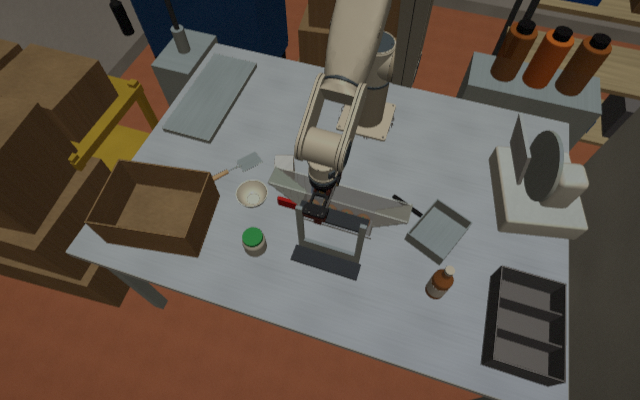

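View pics/side0.png

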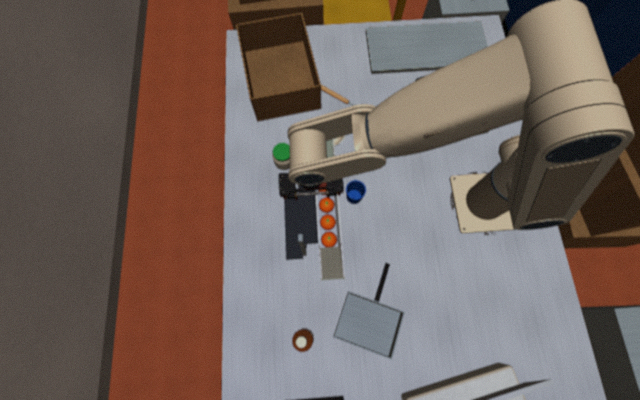

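View pics/wrist0.png

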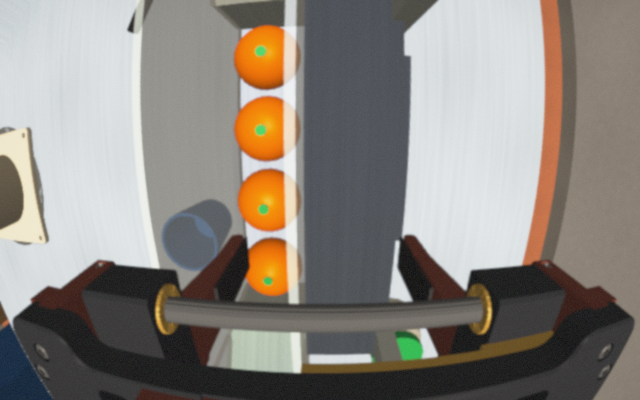

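```bash
cat > h.py <<'E'
import numpy as np,cv2,pickle
def load(n): return pickle.load(open(f"pics/{n}.pkl","rb"))
def cloud(d):
    z=d["z_map"];v,u=np.mgrid[0:400,0:640]
    P=np.stack([(u-d["cx"])/d["fx"]*z,(v-d["cy"])/d["fy"]*z,z],-1)
    W=P@d["pose"][:3,:3].T+d["pose"][:3,3];W[z==0]=np.nan
    return W
def rays(d,uv,fish=False):
    uv=np.atleast_2d(np.asarray(uv,float));x=(uv[:,0]-d["cx"])/d["fx"];y=(uv[:,1]-d["cy"])/d["fy"]
    if fish:
        r=np.hypot(x,y);s=np.where(r>1e-9,np.sin(r)/np.maximum(r,1e-9),1);D=np.stack([x*s,y*s,np.cos(r)],-1)
    else: D=np.stack([x,y,np.ones_like(x)],-1)
    return d["pose"][:3,3],D@d["pose"][:3,:3].T
def onplane(d,uv,z,fish=False):
    o,D=rays(d,uv,fish);return o+D*((z-o[2])/D[:,2])[:,None]
def proj(d,P):
    P=np.atleast_2d(P);C=(P-d["pose"][:3,3])@d["pose"][:3,:3]
    return np.stack([C[:,0]/C[:,2]*d["fx"]+d["cx"],C[:,1]/C[:,2]*d["fy"]+d["cy"]],-1)
E
python3 - <<'E'
from h import *
a=load("scene0")["color"][130:310,230:490,::-1];b=load("side0")["color"][90:370,230:430,::-1]
cv2.imwrite("pics/a.png",cv2.resize(a,None,fx=3,fy=3,interpolation=2))
cv2.imwrite("pics/b.png",cv2.resize(b,None,fx=2,fy=2,interpolation=2))
E
```

```text
(no output)
```

View pics/a.png

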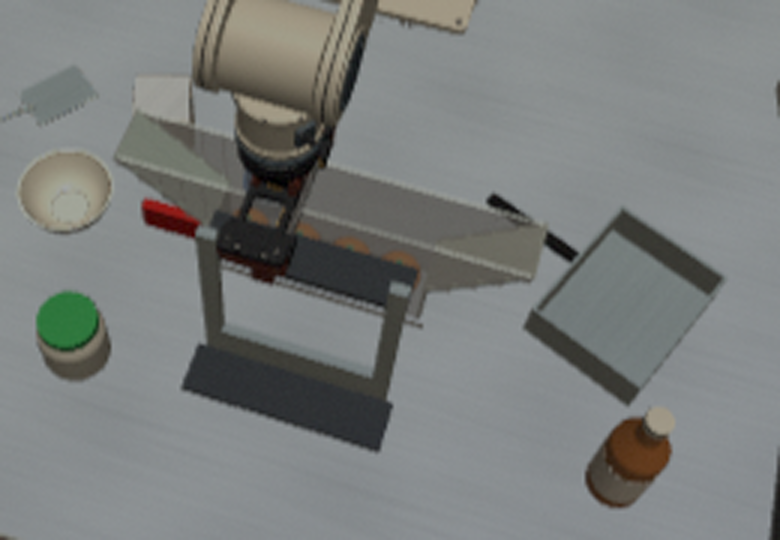

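View pics/b.png

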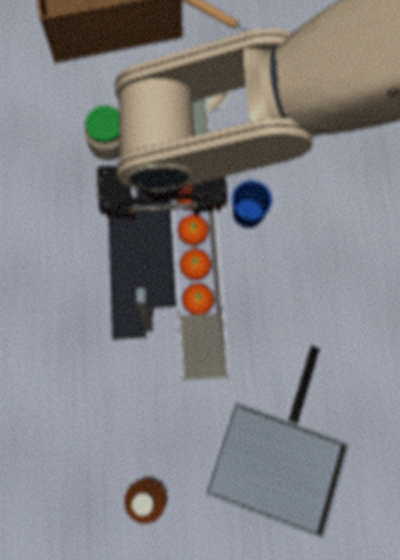

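```bash
python3 - <<'E'
from h import *
from scipy.spatial.transform import Rotation as R
print(R.from_rotvec([-1.21034835,  1.21038498, -1.20847507]).as_matrix().round(3))
d=load("side0");c=d["color"];W=cloud(d)
hsv=cv2.cvtColor(c,cv2.COLOR_RGB2HSV)
# pan handle black
g=c.max(-1)
m=((g<45)*255).astype(np.uint8);n,l,s,ce=cv2.connectedComponentsWithStats(m)
for i in range(1,n):
    if s[i,4]>30: print("dark",s[i],ce[i].round(1))
for nm,lo,hi in [("orange",(5,180,120),(18,255,255)),("green",(50,150,50),(80,255,255)),("blue",(100,150,40),(125,255,255))]:
    m=cv2.inRange(hsv,lo,hi);n,l,s,ce=cv2.connectedComponentsWithStats(m)
    for i in range(1,n):
        if s[i,4]>30: print(nm,s[i],ce[i].round(1),np.nanmedian(W[l==i],0).round(0))
d=load("wrist0");hsv=cv2.cvtColor(d["color"],cv2.COLOR_RGB2HSV)
for p in [(345,293),(403,312)]:
  pass
m=cv2.inRange(hsv,(5,200,120),(18,255,255))
n,l,s,ce=cv2.connectedComponentsWithStats(m)
for i in range(1,n):
    if s[i,4]>200: print(s[i],ce[i],onplane(d,ce[i],155,True).round(1))
for uv in [(337,293),(401,313),(397,355),(333,338)]:
    pass
W=cloud(load("side0"))
for uv in [(347,292),(335,335),(391,355),(403,313),(386,264),(370,322)]:
    print(uv,W[uv[1],uv[0]].round(0))
E
```

```text
[[-0.    -0.002  1.   ]
 [-1.    -0.    -0.   ]
 [ 0.    -1.    -0.002]]
dark [502   0  50  36 615] [517.9  11.5]
dark [ 580    0   60  164 3761] [620.3  47.6]
dark [429   8  12   9  34] [434.6  13.3]
dark [299  28  12  29  80] [304.8  41. ]
dark [241  37  18  15  90] [247.7  43.7]
dark [309  58   9  26  48] [312.9  70.4]
dark [514 126  21  61 159] [523.9 153.1]
dark [ 545  136   77   27 1233] [583.  148.9]
dark [ 581  159   59   76 2040] [612.3 205.2]
dark [468 171  41  31 173] [487.2 186.2]
dark [ 280  174   63   55 1139] [305.1 190.6]
dark [511 188   7  27  45] [513.6 198.8]
dark [520 221  52  20 288] [551.  227.1]
dark [303 225  14  19  88] [310.  235.1]
dark [287 232  11  14  61] [291.  239.4]
dark [376 264  13  36 108] [381.6 281.8]
dark [582 307  36  25 202] [600.6 314.3]
dark [608 328  14  15  57] [615.3 334.2]
dark [592 339  25  43 228] [603.1 359.6]
dark [621 367  13  11  49] [627.5 372.3]
dark [603 381  23  19 137] [613.2 391.1]
dark [624 382  12  18  67] [629.9 390.3]
dark [310 397  33   3  62] [329.6 398.4]
orange [320 198  14  14 142] [326.3 204.5] [580.  17. 165.]
orange [321 215  14  14 146] [327.4 221.8] [581.  75. 165.]
orange [322 233  14  14 151] [328.5 239.4] [582. 130. 165.]
green [274 144  15  16 208] [281.4 151.6] [ 722. -212.   91.]
blue [347 181  18  22 299] [355.1 190.7] [469. -69.  41.]
[ 235   26   48   62 2203] [260.55197458  57.38129823] [[579.6 123.  155. ]]
[ 235   97   48   63 2127] [260.4203103  128.55994358] [[579.   69.3 155. ]]
[ 239  170   45   60 1949] [262.79989738 199.30169318] [[578.8  15.1 155. ]]
[ 245  239   42   56 1648] [267.42293689 266.01152913] [[578.9 -42.4 155. ]]
(347, 292) [529. 283.   3.]
(335, 335) [582. 412.  55.]
(391, 355) [414. 483.  51.]
(403, 313) [360. 363.  58.]
(386, 264) [394. 205.  54.]
(370, 322) [462. 384.   6.]
```

```bash
python3 -m jog '[[1,[0,-5,0],[0,0,0]],[1,[0,-10,0],[0,0,0]],[1,[0,-15,0],[0,0,0]],[1,[0,-20,0],[0,0,0]],[1,[0,-20,0],[0,0,0]]]'; python3 - <<'E'
from workcell import ctrl
import cv2,pickle
for n in ["scene","side","wrist"]:
    d=ctrl.get_image(n);cv2.imwrite(f"pics/{n}1.png",d["color"][:,:,::-1]);pickle.dump(d,open(f"pics/{n}1.pkl","wb"))
E
```

```text
t: 0.65
ee_pos: [627.6, 0.0, 431.0]
orientation: [-1.2, 1.199, -1.215]
ft_force: [-0.0, -0.6, 0.5]
width: 87.9
```

View pics/wrist1.png

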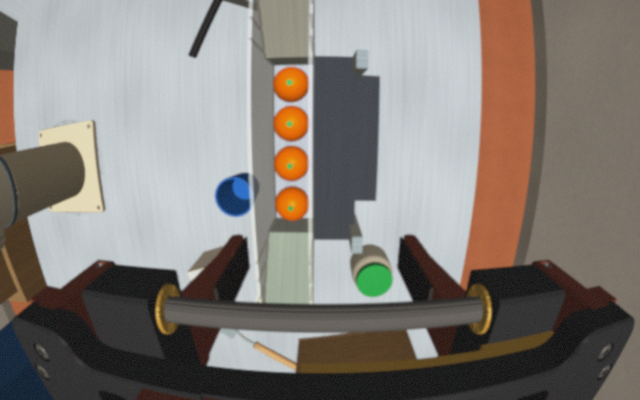

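```bash
python3 - <<'E'
from h import *
b=load("wrist1")["color"][0:310,180:400,::-1]
cv2.imwrite("pics/c1.png",cv2.resize(b[:155],None,fx=3.6,fy=3.6,interpolation=2))
cv2.imwrite("pics/c2.png",cv2.resize(b[150:],None,fx=3.6,fy=3.6,interpolation=2))
b=load("side1")["color"][130:370,260:430,::-1]
cv2.imwrite("pics/d.png",cv2.resize(b,None,fx=2.5,fy=2.5,interpolation=2))
E
```

```text
(no output)
```

View pics/c1.png

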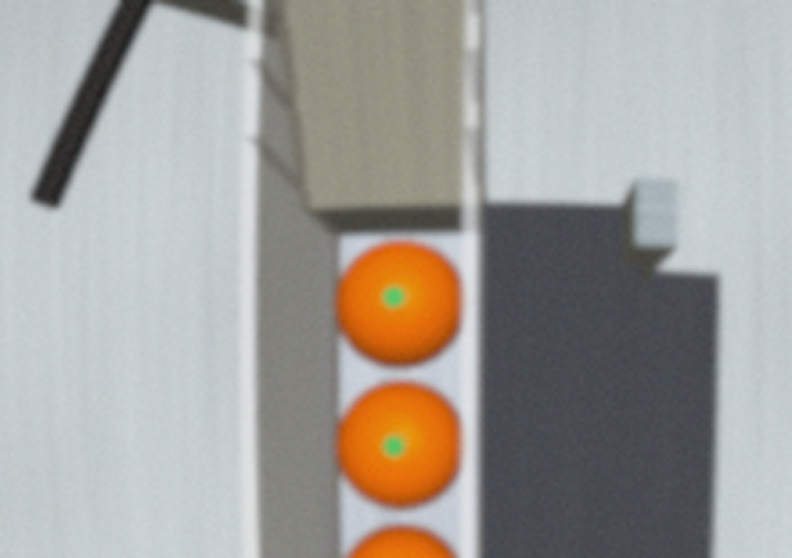

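View pics/c2.png

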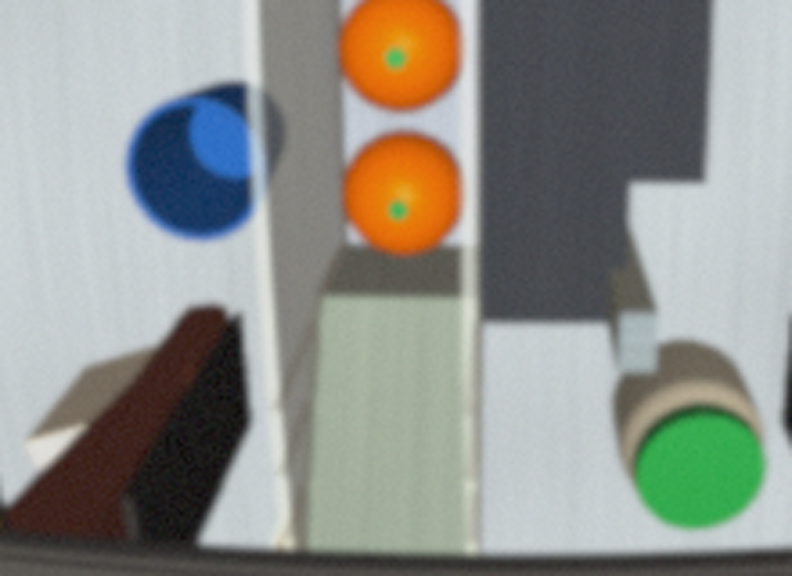

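View pics/d.png

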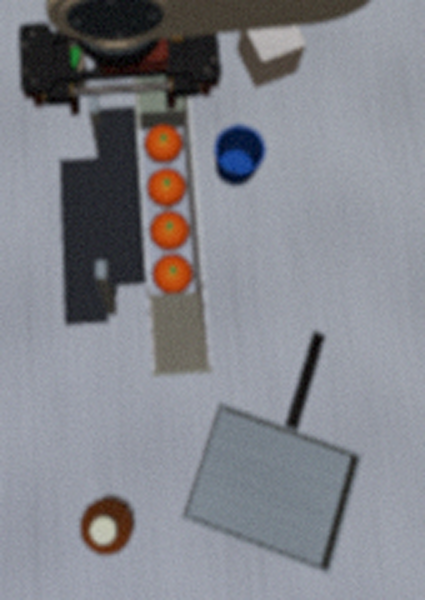

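```bash
python3 - <<'E'
from h import *
d=load("wrist1")
f=lambda u,v,z:onplane(d,[u,v],z,True)[0].round(1)
for n,u,v,z in [("f+",274,64.4,118),("f-",275.8,218.6,118),("w+",267.5,57.5,185),("w-",269.4,232,185),("p+",362.2,59.2,270),("p-",357.2,245,270)]: print(n,f(u,v,z))
hsv=cv2.cvtColor(d["color"],cv2.COLOR_RGB2HSV)
m=cv2.inRange(hsv,(5,180,120),(18,255,255));m=cv2.morphologyEx(m,cv2.MORPH_CLOSE,np.ones((9,9)))
n,l,s,ce=cv2.connectedComponentsWithStats(m)
C=[]
for i in range(1,n):
    if 400<s[i,4]<2000: C.append(f(*ce[i],147)[:2]);print(s[i],C[-1])
d=load("side1");hsv=cv2.cvtColor(d["color"],cv2.COLOR_RGB2HSV)
m=cv2.inRange(hsv,(5,180,120),(18,255,255));n,l,s,ce=cv2.connectedComponentsWithStats(m)
for i in range(1,n):
    if 80<s[i,4]<300: print("side",onplane(d,ce[i],146)[0].round(1))
# pan: flare end top edge z=275 : (152,373),(209,369) ; pan corners
g=lambda u,v,z:onplane(d,[260+u/2.5,130+v/2.5],z)[0].round(1)
print("flare+",g(154,374,275),g(211,370,275))
print("post+",g(101,269,270))
P={k:g(*uv,55) for k,uv in dict(A=(221,404),B=(357,457),C=(326,569),D=(185,516)).items()};print(P)
c=sum(P.values())/4;print("pan c",c)
print("handle",g(292,427,52),g(319,334,52))
from h import cloud
E
```

```text
f+ [553.9 159.  118. ]
f- [551.2 -81.6 118. ]
w+ [555.7 157.  185. ]
w- [551.9 -78.6 185. ]
p+ [665.7 137.4 270. ]
p- [664.5 -61.  270. ]
side [579.2 -49.6 146. ]
side [579.2  11.8 146. ]
side [580.3  69.2 146. ]
side [581.  126.2 146. ]
flare+ [612.4 259.4 275. ] [550.5 259.8 275. ]
post+ [663.6 139.2 270. ]
{'A': array([527.4, 284.4,  55. ]), 'B': array([360.2, 362.6,  55. ]), 'C': array([417.1, 489.9,  55. ]), 'D': array([585.4, 416.2,  55. ])}
pan c [472.525 388.275  55.   ]
handle [438.3 319.7  52. ] [388.  204.1  52. ]
```

```bash
python3 - <<'E'
from h import *
from workcell import ctrl
from scipy.spatial.transform import Rotation as R
o=ctrl.get_obs();print(o["ee_pos"],o["qpos"],o["orientation"])
q=o["qpos"]
def wr(q1,phi,q4,q5,q6): return R.from_euler('ZYZYZ',[q1,phi,q4,q5,q6])
M=wr(q[0],q[1]+q[2],q[3],q[4],q[5]); T=R.from_rotvec(o["orientation"])
off=M.inv()*T;print(off.as_matrix().round(2))
for lean in (35,40,45):
  s,c=np.sin(np.radians(lean)),np.cos(np.radians(lean))
  y=np.array([0,s,-c])
  for sg in (1,-1):
    z=np.array([sg,0,0.]);x=np.cross(y,z)
    Rw=R.from_matrix(np.stack([x,y,z],1))
    for q1 in (-.45,-.3):
     for phi in (1.8,2.05,2.3):
      W=R.from_euler('ZY',[q1,phi]).inv()*Rw*off.inv()
      a=W.as_euler('ZYZ'); b=np.array([a[0]+np.pi,-a[1],a[2]+np.pi]);
      out=[]
      for e in (a,b):
        e=(e+np.pi)%(2*np.pi)-np.pi
        if .11<e[1]<2.69: out.append(e.round(2))
      print(lean,sg,q1,phi,out)
for n in ("scene1",):
  d=load(n);hsv=cv2.cvtColor(d["color"],cv2.COLOR_RGB2HSV)
  m=cv2.inRange(hsv[130:310,230:490],(0,200,90),(4,255,255))|cv2.inRange(hsv[130:310,230:490],(174,200,90),(180,255,255))
  nn,l,s,ce=cv2.connectedComponentsWithStats(m)
  for i in range(1,nn):
    if s[i,4]>15: print(s[i],ce[i]+[230,130],onplane(d,ce[i]+[230,130],135).round(0))
d=load("side1")
for nm,u,v,z in [("cup",238,143,85),("syrup",102,531,190),("carton",276,43,100)]: print(nm,onplane(d,[260+u/2.5,130+v/2.5],z).round(0))
E
```

```text
[6.24544773e+02 3.81736783e-02 4.21923537e+02] [-1.89842103e-02  2.68735864e-01  1.39826950e+00 -1.96471695e-05
  1.47552922e+00 -1.89811513e-02] [-1.20989401  1.20989341 -1.20875609]Traceback (most recent call last):
  File "<stdin>", line 7, in <module>
  File "<stdin>", line 6, in wr
  File "scipy/spatial/transform/_rotation.pyx", line 1413, in scipy.spatial.transform._rotation.Rotation.from_euler
ValueError: Expected axis specification to be a non-empty string of upto 3 characters, got ZYZYZ
```

View pics/scene1.png

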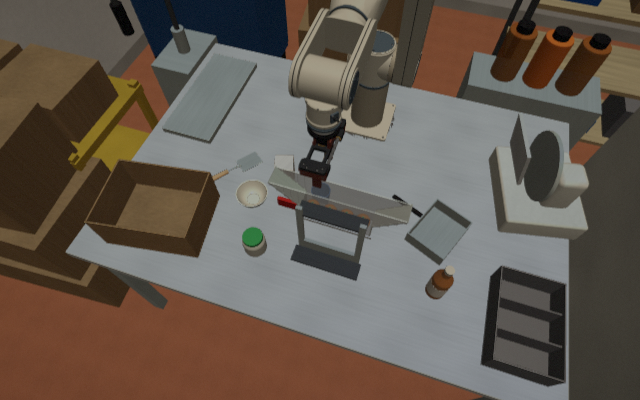

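```bash
python3 - <<'E'
from h import *
from workcell import ctrl
from scipy.spatial.transform import Rotation as R
o=ctrl.get_obs();q=o["qpos"]
def wr(q1,phi,q4,q5,q6): return R.from_euler('ZY',[q1,phi])*R.from_euler('ZYZ',[q4,q5,q6])
M=wr(q[0],q[1]+q[2],q[3],q[4],q[5]); T=R.from_rotvec(o["orientation"])
off=M.inv()*T;print(off.as_matrix().round(2))
for lean in (40,):
  s,c=np.sin(np.radians(lean)),np.cos(np.radians(lean))
  y=np.array([0,s,-c])
  for sg in (1,-1):
    z=np.array([sg,0,0.]);x=np.cross(y,z)
    Rw=R.from_matrix(np.stack([x,y,z],1))
    for q1 in (-.45,-.3):
     for phi in (1.8,2.05,2.3):
      W=R.from_euler('ZY',[q1,phi]).inv()*Rw*off.inv()
      a=W.as_euler('ZYZ'); b=np.array([a[0]+np.pi,-a[1],a[2]+np.pi]);
      out=[]
      for e in (a,b):
        e=(e+np.pi)%(2*np.pi)-np.pi
        if .11<e[1]<2.69: out.append(e.round(2))
      print(lean,sg,q1,phi,out)
d=load("scene1");hsv=cv2.cvtColor(d["color"],cv2.COLOR_RGB2HSV)
m=cv2.inRange(hsv[130:310,230:490],(0,200,90),(4,255,255))|cv2.inRange(hsv[130:310,230:490],(174,200,90),(180,255,255))
nn,l,s,ce=cv2.connectedComponentsWithStats(m)
for i in range(1,nn):
    if s[i,4]>15: print(s[i],ce[i]+[230,130],onplane(d,ce[i]+[230,130],135).round(0))
d=load("side1")
for nm,u,v,z in [("cup",238,143,85),("syrup",102,531,190),("carton",276,43,100)]: print(nm,onplane(d,[260+u/2.5,130+v/2.5],z).round(0))
E
```

```text
[[-0. -0. -1.]
 [-1.  0.  0.]
 [ 0.  1. -0.]]
40 1 -0.45 1.8 [array([ 0.62,  1.67, -0.49])]
40 1 -0.45 2.05 [array([ 0.62,  1.47, -0.64])]
40 1 -0.45 2.3 [array([ 0.65,  1.26, -0.79])]
40 1 -0.3 1.8 [array([ 0.66,  1.58, -0.38])]
40 1 -0.3 2.05 [array([ 0.67,  1.39, -0.53])]
40 1 -0.3 2.3 [array([ 0.72,  1.19, -0.7 ])]
40 -1 -0.45 1.8 [array([0.62, 1.67, 2.65])]
40 -1 -0.45 2.05 [array([0.62, 1.47, 2.5 ])]
40 -1 -0.45 2.3 [array([0.65, 1.26, 2.35])]
40 -1 -0.3 1.8 [array([0.66, 1.58, 2.77])]
40 -1 -0.3 2.05 [array([0.67, 1.39, 2.61])]
40 -1 -0.3 2.3 [array([0.72, 1.19, 2.44])]
[48 67 13  6 38] [284.15789474 199.52631579] [[ 579. -151.  135.]]
cup [[472. -61.  85.]]
syrup [[682. 418. 190.]]
carton [[ 405. -202.  100.]]
```

```bash
python3 - <<'E'
from h import *
d=load("scene1");print(proj(d,load("wrist1")["pose"][:3,3]))
cv2.imwrite("pics/e.png",cv2.resize(d["color"][100:220,250:400,::-1],None,fx=5,fy=5,interpolation=2))
E
```

```text
[[354.85248712 141.50634965]]
```

View pics/e.png

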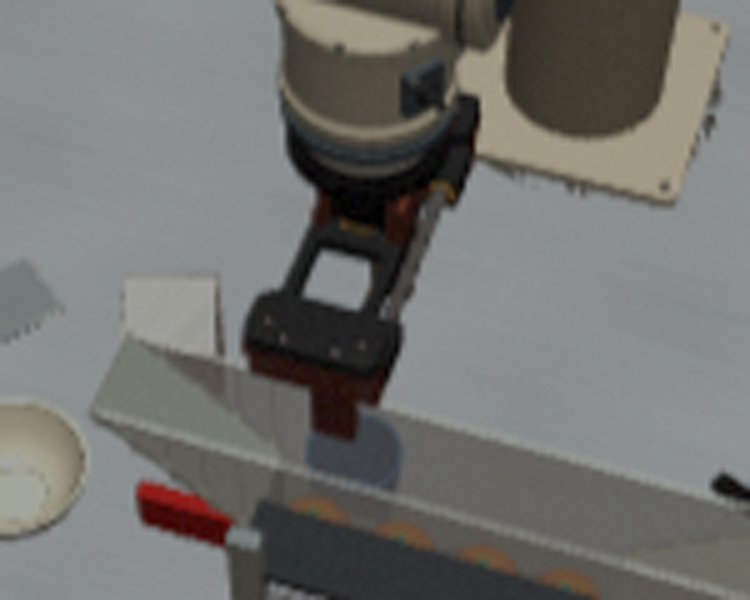

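```bash
python3 -m jog '[[1,[-3,0,-2.7],[0,0.05,0]],[1,[-6,0,-5.4],[0,0.1,0]],[1,[-9.2,0,-8.2],[0,0.15,0]],[1,[-12.5,0,-11],[0,0.2,0]],[1,[-15.5,1,-14],[0,0.26,0]],[1,[-18.5,3,-16.5],[0,0.32,0]],[1,[-21.5,5,-19],[0,0.37,0]],[1,[-24.4,8,-21.8],[0,0.42,0]]]'
python3 -m jog '[[1,[0,5,0],[0,0,0]],[1,[0,10,0],[0,0,0]],[1,[0,15,0],[0,0,0]],[1,[0,19,0],[0,0,0]],[1,[0,19,0],[0,0,0]],[1,[0,19,0],[0,0,0]]]'
python3 - <<'E'
from workcell import ctrl
from h import *
from scipy.spatial.transform import Rotation as R
o=ctrl.get_obs();print(o["ee_pos"],o["qpos"].round(2));print(R.from_rotvec(o["orientation"]).as_matrix().round(3))
d=ctrl.get_image("wrist");cv2.imwrite("pics/w2.png",d["color"][:,:,::-1]);pickle.dump(d,open("pics/w2.pkl","wb"))
E
```

```text
t: 1.6
ee_pos: [405.7, 244.7, 341.1]
orientation: [-0.98, 1.513, -1.513]
ft_force: [0.4, 0.8, -0.7]
width: 87.9
t: 2.2
ee_pos: [406.1, 243.3, 152.0]
orientation: [-0.984, 1.513, -1.512]
ft_force: [1.1, -0.0, 1.2]
width: 87.9
[406.13449823 243.30822842 152.03670577] [0.51 0.31 2.01 0.   0.83 0.93]
[[-0.408 -0.003  0.913]
 [-0.913 -0.002 -0.408]
 [ 0.003 -1.    -0.002]]
```

View pics/w2.png

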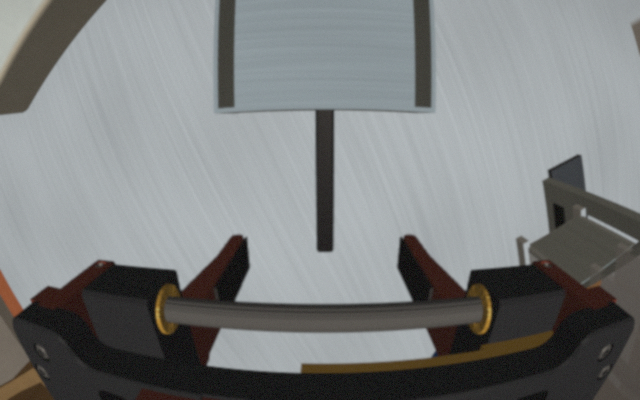

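```bash
python3 - <<'E'
from h import *
d=load("w2");m=(d["color"].max(-1)<70).astype(np.uint8);m[:,:300]=0;m[:,350:]=0;m[255:]=0;m[:118]=0
v,u=np.nonzero(m);print(v.min(),v.max())
P=onplane(d,[[u[v<135].mean(),v[v<135].mean()],[u[v>235].mean(),v[v>235].mean()],[324.5,250.5],[216,110],[434,109]],52,True);print(P.round(1))
x=P[0]-P[1];print(np.degrees(np.arctan2(x[1],x[0])))
x=P[4]-P[3];print(np.degrees(np.arctan2(x[1],x[0]))+90, np.linalg.norm(x))
e=P[2];D=(P[0]-P[1]);D/=np.linalg.norm(D);print("grip",e+45*D, (P[3]+P[4])/2-85*D)
E
```

```text
118 250
[[435.8 306.2  52. ]
 [393.2 210.5  52. ]
 [390.1 203.5  52. ]
 [357.2 359.6  52. ]
 [529.4 283.9  52. ]]
66.01243385093898
66.28838548995482 188.09113510243137
grip [408.41843589 244.64576305  52.        ] [408.77294038 244.09421257  52.        ]
```

```bash
python3 -m jog '[[1,[-0.2,4,0.17],[0,0,0]],[1,[-0.2,8,0.17],[0,0,0]],[1,[-0.2,11,0.17],[0,0,0]],[1,[-0.2,12.5,0.17],[0,0,0]],[1,[-0.2,12.5,0.17],[0,0,0]],[0.1,[-0.2,12.5,0.17],[0,0,0]],[0,[-0.2,12.5,0.17],[0,0,0]],[0,[-0.2,12.5,0.17],[0,0,0]]]'
python3 -m jog '[[0,[0,0,0],[0,0,0]],[0,[0,0,0],[0,0,0]],[0,[0,0,0],[0,0,0]],[0,[0,0,0],[0,0,0]]]'
```

```text
t: 3.05
ee_pos: [410.6, 245.6, 29.4]
orientation: [-0.977, 1.511, -1.511]
ft_force: [-0.0, 0.3, 0.3]
width: 67.6
t: 3.45
ee_pos: [409.5, 245.0, 27.9]
orientation: [-0.98, 1.511, -1.511]
ft_force: [-0.7, 0.1, -0.6]
width: 35.0
```

```bash
python3 -m jog '[[0,[0,0,0],[0,0,0]],[0,[0,0,0],[0,0,0]],[0,[0,0,0],[0,0,0]],[0,[0,0,0],[0,0,0]],[0,[0,0,0],[0,0,0]]]'
```

```text
t: 3.95
ee_pos: [409.3, 245.0, 27.7]
orientation: [-0.981, 1.511, -1.511]
ft_force: [-0.3, 0.9, -0.1]
width: 15.9
```

```bash
python3 -m jog '[[0,[0.5,0,0.1],[0,0.03,0]],[0,[1.4,0,0.3],[0,0.1,0]],[0,[2.5,0,0.6],[0,0.18,0]],[0,[3.6,0,0.9],[0,0.27,0]],[0,[4.7,0,1.1],[0,0.36,0]],[0,[5.8,0,1.4],[0,0.45,0]],[0,[6.7,0,1.6],[0,0.52,0]],[0,[7.4,0,1.8],[0,0.58,0]]]'
python3 - <<'E'
from workcell import ctrl
from h import *
from scipy.spatial.transform import Rotation as R
o=ctrl.get_obs();print(o["ee_pos"],o["width"]);print(R.from_rotvec(o["orientation"]).as_matrix().round(3))
d=ctrl.get_image("wrist");cv2.imwrite("pics/w3.png",d["color"][:,:,::-1]);pickle.dump(d,open("pics/w3.pkl","wb"))
E
```

```text
t: 4.75
ee_pos: [395.4, 169.3, 27.8]
orientation: [-0.554, 1.9, -1.9]
ft_force: [-0.5, 1.7, -1.1]
width: 15.7
[395.39330753 169.33342161  27.79926406] 15.667198725920002
[[-0.844 -0.     0.537]
 [-0.537 -0.    -0.844]
 [ 0.    -1.     0.   ]]
```

View pics/w3.png

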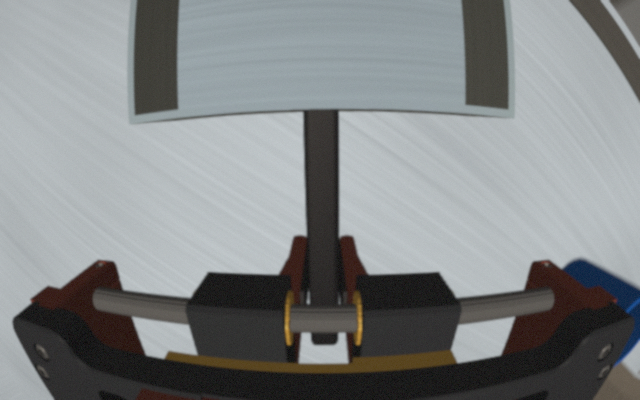

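```bash
cat >> h.py <<'E'
def panyaw(d,a,b):
    P=onplane(d,[a,b],55,True);x=P[1]-P[0];return np.degrees(np.arctan2(x[1],x[0]))+90,np.linalg.norm(x),((P[0]+P[1])/2).round(1)
E
python3 - <<'E'
from h import *
d=load("w3");print(panyaw(d,(132,123),(514.5,118)))
cv2.imwrite("pics/f.png",cv2.resize(d["color"][90:140,110:540,::-1],None,fx=1.8,fy=4,interpolation=2))
E
```

```text
(np.float64(33.24525583472146), np.float64(186.19745101066005), array([463.7, 213. ,  55. ]))
```

View pics/f.png

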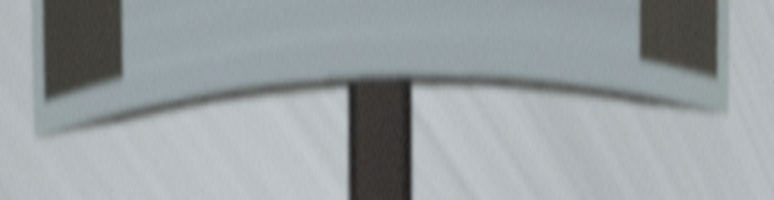

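```bash
python3 -m jog '[[0,[0.4,0,0.3],[0,0.03,0]],[0,[1.2,0,0.9],[0,0.1,0]],[0,[2.1,0,1.8],[0,0.18,0]],[0,[3.0,0,2.7],[0,0.27,0]],[0,[3.9,0,3.6],[0,0.36,0]],[0,[4.7,0,4.4],[0,0.45,0]],[0,[5.4,0,5.1],[0,0.53,0]],[0,[5.8,0,5.5],[0,0.59,0]]]'
python3 - <<'E'
from workcell import ctrl
from h import *
from scipy.spatial.transform import Rotation as R
o=ctrl.get_obs();print(o["ee_pos"],o["width"]);print(R.from_rotvec(o["orientation"]).as_matrix().round(3))
for n in ("wrist","side","scene"):
    d=ctrl.get_image(n);cv2.imwrite(f"pics/{n}4.png",d["color"][:,:,::-1]);pickle.dump(d,open(f"pics/{n}4.pkl","wb"))
E
```

```text
t: 5.6
ee_pos: [376.5, 92.0, 27.9]
orientation: [-0.025, -2.21, 2.21]
ft_force: [-0.2, 2.2, -0.6]
width: 15.9
[376.53395845  91.97768801  27.85524673] 15.861050100527084
[[-1.     0.    -0.022]
 [ 0.022 -0.    -1.   ]
 [-0.    -1.     0.   ]]
```

View pics/wrist4.png

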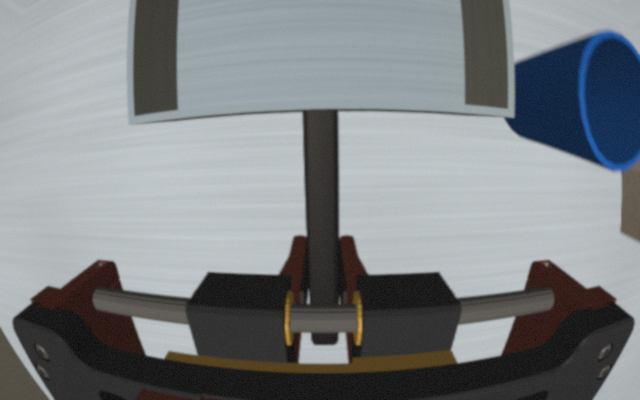

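View pics/side4.png

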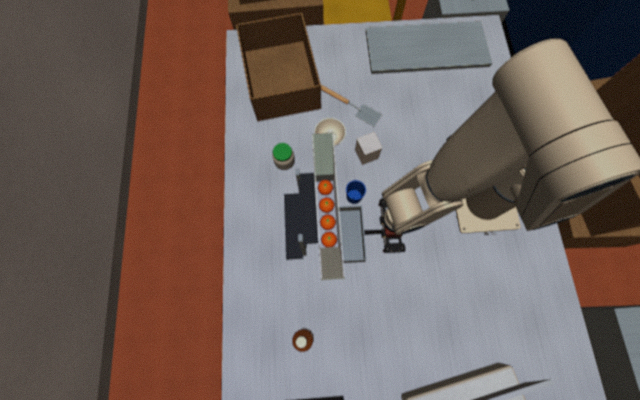

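```bash
python3 - <<'E'
from h import *
d=load("wrist4");print(panyaw(d,(131.5,123),(515,117)))
for n in ("side0","side1","side4"):
    s=load(n);hsv=cv2.cvtColor(s["color"],cv2.COLOR_RGB2HSV);m=cv2.inRange(hsv[:,340:380],(100,150,40),(125,255,255));v,u=np.nonzero(m);print(n,u.mean()+340,v.mean(),len(u))
s=load("side4")
cv2.imwrite("pics/g.png",cv2.resize(s["color"][120:290,270:400,::-1],None,fx=4.4,fy=3.5,interpolation=2)[:600])
c=s["color"][120:290,270:400,::-1]
cv2.imwrite("pics/g1.png",cv2.resize(c[:85],None,fx=6,fy=6,interpolation=2))
cv2.imwrite("pics/g2.png",cv2.resize(c[85:],None,fx=6,fy=6,interpolation=2))
E
```

```text
(np.float64(-0.3546724717998586), np.float64(186.94448186379935), array([457.5,  91. ,  55. ]))
side0 355.0602006688963 190.69899665551839 299
side1 355.0331125827815 190.7980132450331 302
side4 354.98039215686276 190.9281045751634 306
```

View pics/g1.png

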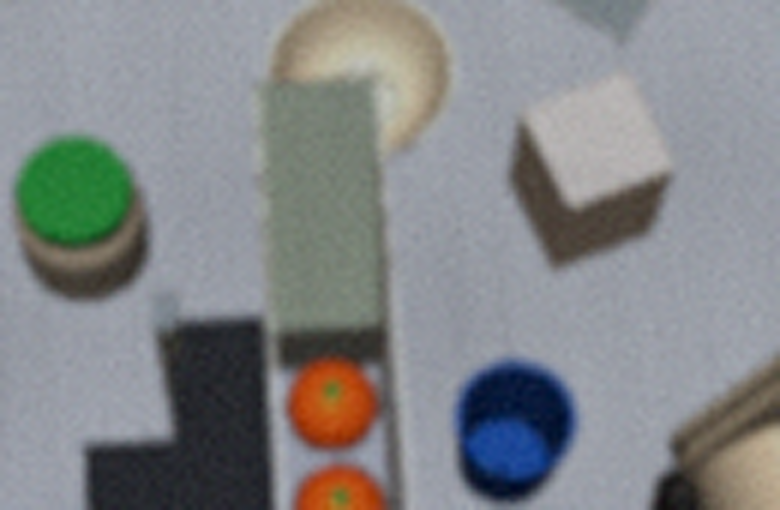

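View pics/g2.png

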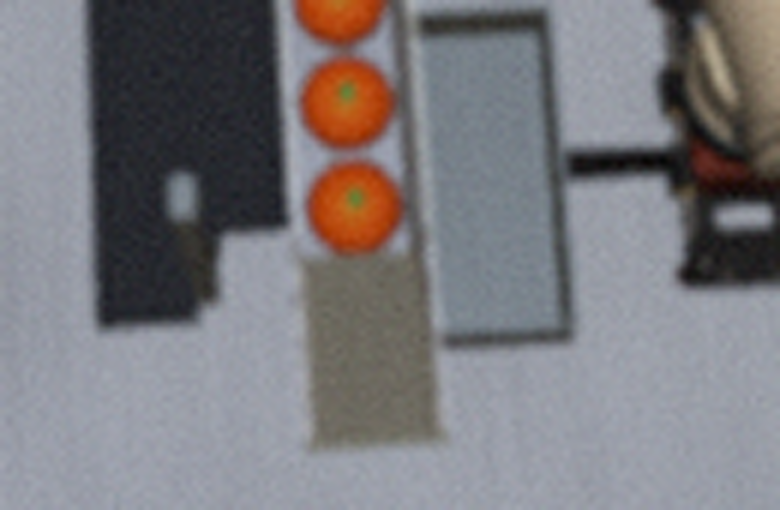

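```bash
python3 - <<'E'
from h import *
d=load("side4")
g=lambda u,v,z,o=120:onplane(d,[270+u/6,o+v/6],z)[0].round(1)
a,b,c,e=g(262,80,275),g(376,80,275),g(312,447,275,205),g(441,440,275,205)
print(a,b,c,e,(a+b+c+e)/4); m1=(a+b)/2;m2=(c+e)/2;print(np.degrees(np.arctan2(*(m2-m1)[:2])))
p1,p2=g(168,300,270),g(183,196,270,205);print(p1,p2,(p1+p2)/2)
print("tub",g(75,190,90),"bowl",g(360,70,50),"carton",g(598,140,100),"cup",g(516,420,85))
E
```

```text
[ 604.7 -181.6  275. ] [ 546.2 -177.3  275. ] [611.3 259.2 275. ] [553.  260.5 275. ] [578.8  40.2 275. ]
0.8737809288936207
[659.5 -65.8 270. ] [663.3 139.5 270. ] [661.4   36.85 270.  ]
tub [ 718.4 -212.5   90. ] bowl [ 540.3 -300.1   50. ] carton [ 405.6 -217.5  100. ] cup [470.6 -50.9  85. ]
```

```bash
python3 -m jog '[[0,[-0.4,0,0],[0,0.002,0]],[0,[-1,0,0],[0,0.005,0]],[0,[-1.7,0,0],[0,0.005,0]],[0,[-2.4,0,0],[0,0.005,0]],[0,[-3,0,0],[0,0.005,0]],[0,[-3.5,0,0],[0,0.005,0]],[0,[-3.8,0,0],[0,0.005,0]],[0,[-3.8,0,0],[0,0.005,0]]]'
python3 -m jog '[[0,[-0.1,0,0],[0,0,0]],[0,[-0.2,0,0],[0,0,0]],[0,[-0.3,0,0],[0,0,0]]]'
python3 -m jog '[[0,[-0.1,0,0],[0,0,0]],[0,[-0.2,0,0],[0,0,0]]]'
```

```text
t: 6.55
ee_pos: [415.7, 91.8, 27.9]
orientation: [-0.028, -2.21, 2.21]
ft_force: [0.5, -0.5, -2.0]
width: 15.8
t: 6.85
ee_pos: [417.2, 91.6, 27.8]
orientation: [-0.026, -2.209, 2.209]
ft_force: [-1.6, 0.2, -0.8]
width: 16.0
t: 7.05
ee_pos: [419.5, 91.6, 27.8]
orientation: [-0.026, -2.209, 2.209]
ft_force: [-0.9, 0.2, -0.3]
width: 15.9
```

```bash
python3 -m jog '[[0,[-0.1,0,0],[0,0,0]],[0,[-0.1,0,0],[0,0,0]]]'
python3 -m jog '[[0,[-0.1,0,0],[0,0,0]],[0,[-0.1,0,0],[0,0,0]]]'
python3 -m jog '[[0,[-0.1,0,0],[0,0,0]],[0,[-0.1,0,0],[0,0,0]]]'
```

```text
t: 7.25
ee_pos: [420.9, 91.7, 27.9]
orientation: [-0.027, -2.21, 2.209]
ft_force: [-0.5, -0.3, -0.4]
width: 15.9
t: 7.45
ee_pos: [421.8, 91.6, 27.8]
orientation: [-0.027, -2.209, 2.209]
ft_force: [-1.2, -0.1, -1.3]
width: 15.8
t: 7.65
ee_pos: [422.8, 91.6, 27.8]
orientation: [-0.027, -2.209, 2.209]
ft_force: [-1.5, 1.4, -1.1]
width: 15.7
```

```bash
python3 -m jog '[[0,[-0.1,0,0],[0,0,0]],[0,[-0.1,0,0],[0,0,0]]]'
python3 -m jog '[[0,[-0.1,0,0],[0,0,0]],[0,[-0.1,0,0],[0,0,0]]]'
python3 -m jog '[[0,[-0.1,0,0],[0,0,0]],[0,[-0.1,0,0],[0,0,0]]]'
```

```text
t: 7.85
ee_pos: [423.8, 91.5, 27.8]
orientation: [-0.027, -2.209, 2.209]
ft_force: [-1.5, 0.3, -0.8]
width: 15.5
t: 8.05
ee_pos: [424.8, 91.5, 27.9]
orientation: [-0.027, -2.209, 2.209]
ft_force: [-1.2, 0.3, -1.5]
width: 15.6
t: 8.25
ee_pos: [425.9, 91.5, 27.8]
orientation: [-0.027, -2.209, 2.209]
ft_force: [-0.7, -0.6, -1.0]
width: 15.9
```

```bash
python3 -m jog '[[0,[-0.1,0,0],[0,0,0]],[0,[-0.1,0,0],[0,0,0]]]'
python3 -m jog '[[0,[-0.1,0,0],[0,0,0]],[0,[-0.1,0,0],[0,0,0]]]'
```

```text
t: 8.45
ee_pos: [426.8, 91.5, 27.8]
orientation: [-0.027, -2.209, 2.209]
ft_force: [-0.5, 0.1, -1.1]
width: 15.7
t: 8.65
ee_pos: [427.8, 91.5, 27.8]
orientation: [-0.027, -2.209, 2.209]
ft_force: [-1.3, -0.2, -0.6]
width: 15.8
```

```bash
python3 - <<'E'
from workcell import ctrl
from h import *
for n in ("wrist","scene"):
    d=ctrl.get_image(n);cv2.imwrite(f"pics/{n}5.png",d["color"][:,:,::-1]);pickle.dump(d,open(f"pics/{n}5.pkl","wb"))
cv2.imwrite("pics/s5.png",cv2.resize(d["color"][170:290,260:420,::-1],None,fx=5,fy=5,interpolation=2))
E
```

```text
(no output)
```

View pics/wrist5.png

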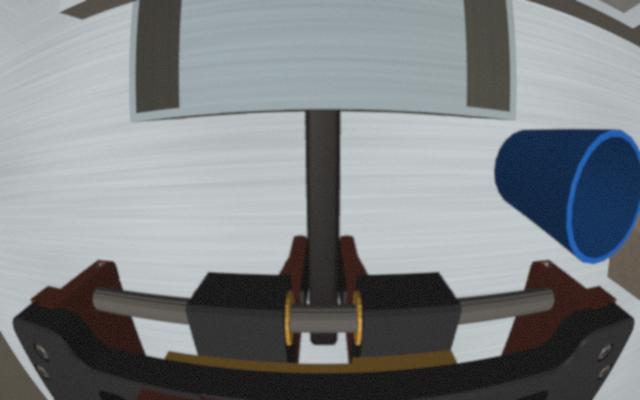

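View pics/s5.png

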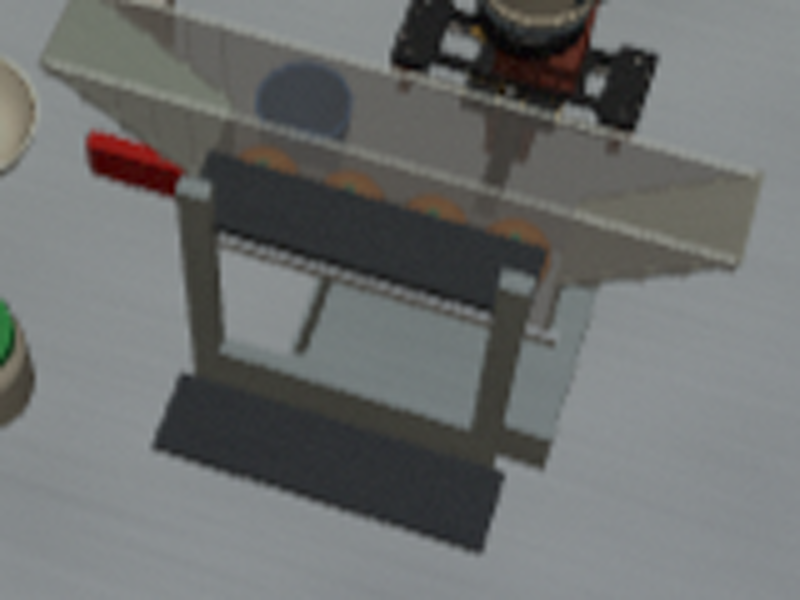

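```bash
python3 -m jog '[[0,[-0.1,0,0],[0,0,0]],[0,[-0.1,0,0],[0,0,0]]]'
python3 -m jog '[[0,[-0.1,0,0],[0,0,0]],[0,[-0.1,0,0],[0,0,0]]]'
```

```text
t: 8.95
ee_pos: [428.4, 91.3, 27.8]
orientation: [-0.026, -2.209, 2.209]
ft_force: [-1.7, -0.5, -1.2]
width: 15.9
t: 9.15
ee_pos: [428.4, 91.3, 27.7]
orientation: [-0.024, -2.208, 2.208]
ft_force: [-5.4, 1.5, 2.1]
width: 16.0
```

```bash
python3 -m jog '[[0,[0,0,0],[0,0,0]],[0,[0,0,0],[0,0,0]]]'; python3 -m jog '[[0,[-0.1,0,0],[0,0,0]],[0,[-0.1,0,0],[0,0,0]],[0,[-0.1,0,0],[0,0,0]]]'
python3 - <<'E'
from workcell import ctrl
from h import *
from scipy.spatial.transform import Rotation as R
o=ctrl.get_obs();print(R.from_rotvec(o["orientation"]).as_matrix().round(4)[:,0],o["moment"],o["ft_force"])
d=ctrl.get_image("wrist");cv2.imwrite("pics/wrist6.png",d["color"][:,:,::-1]);pickle.dump(d,open("pics/wrist6.pkl","wb"))
cv2.imwrite("pics/f6.png",cv2.resize(d["color"][90:140,110:540,::-1],None,fx=1.8,fy=4,interpolation=2))
E
```

```text
t: 9.35
ee_pos: [428.4, 91.3, 27.7]
orientation: [-0.024, -2.208, 2.208]
ft_force: [-5.3, 0.1, 1.4]
width: 15.6
t: 9.65
ee_pos: [428.3, 91.3, 27.7]
orientation: [-0.022, -2.207, 2.208]
ft_force: [-8.6, 1.8, 5.8]
width: 15.7
[-0.9997  0.0243  0.0043] [0.42954634 1.3143777  0.00362727] [-8.62795082  1.75244607  5.79772479]
```

View pics/f6.png

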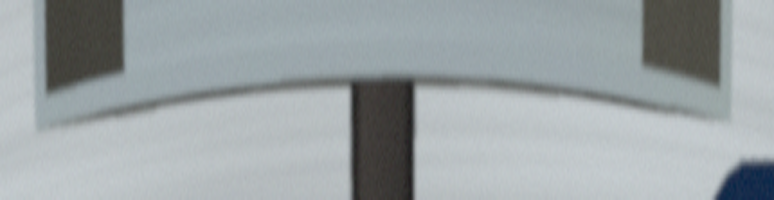

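```bash
python3 - <<'E'
from h import *
for n,a,b in [("w3",(132,123),(514.5,118)),("wrist6",(131,122),(515.5,120))]:
    d=load(n);print(panyaw(d,a,b))
    # sub-pixel: outer lower rim of front wall: scan columns for dark line min
    g=d["color"].astype(float).mean(-1);pts=[]
    for u in list(range(145,295,5))+list(range(355,505,5)):
        col=g[100:130,u];gr=np.diff(col);k=np.argmax(gr[3:])+3;pts.append((u,100+k+.5))
    P=onplane(d,pts,3,True)
    from numpy.polynomial import polynomial as pl
    dd=P[-1]-P[0]; m=P.mean(0);_,_,vt=np.linalg.svd((P-m)[:,:2]);t=vt[0]*np.sign(vt[0]@dd[:2]);res=(P-m)[:,:2]@vt[1]
    ok=abs(res)<3;Q=P[ok];_,_,vt=np.linalg.svd((Q-Q.mean(0))[:,:2]);t=vt[0]*np.sign(vt[0]@dd[:2])
    print(n,"yaw",np.degrees(np.arctan2(t[1],t[0]))+90,ok.sum(),len(ok),abs(res).max())
E
```

```text
(np.float64(33.24525583472146), np.float64(186.19745101066005), array([463.7, 213. ,  55. ]))
w3 yaw 33.313486421263924 47 60 6.241131309419352
(np.float64(-1.068527464889769), np.float64(186.9277760619967), array([509. ,  90.1,  55. ]))
wrist6 yaw -1.077980737803884 51 60 7.108641341332473
```

```bash
python3 -m jog '[[0,[0.3,0,0],[0,0,0]],[0,[0.3,0,0],[0,0,0]],[1,[0.3,0,0],[0,0,0]],[1,[0.3,0,0],[0,0,0]],[1,[0.3,0,0],[0,0,0]],[1,[0.3,0,0],[0,0,0]],[1,[0.3,0,0],[0,0,0]],[1,[0.3,0,0],[0,0,0]]]'
python3 -m jog '[[1,[0,0,0],[0,0,0]],[1,[0,-4,0],[0,0,0]],[1,[0,-9,0],[0,0,0]],[1,[0,-14,0],[0,0,0]],[1,[0,-19,0],[0,0,0]],[1,[0,-24,0],[0,0,0]],[1,[0,-29,0],[0,0,0]],[1,[0,-32,0],[0,0,0]]]'
python3 - <<'E'
from workcell import ctrl
from h import *
for n in ("wrist","scene"):
    d=ctrl.get_image(n);cv2.imwrite(f"pics/{n}7.png",d["color"][:,:,::-1]);pickle.dump(d,open(f"pics/{n}7.pkl","wb"))
E
```

```text
t: 10.5
ee_pos: [427.7, 91.4, 27.8]
orientation: [-0.027, -2.209, 2.209]
ft_force: [-0.8, -0.2, -0.5]
width: 60.2
t: 11.3
ee_pos: [428.4, 91.6, 352.0]
orientation: [-0.032, -2.213, 2.211]
ft_force: [0.2, 0.1, 0.6]
width: 87.8
```

View pics/wrist7.png

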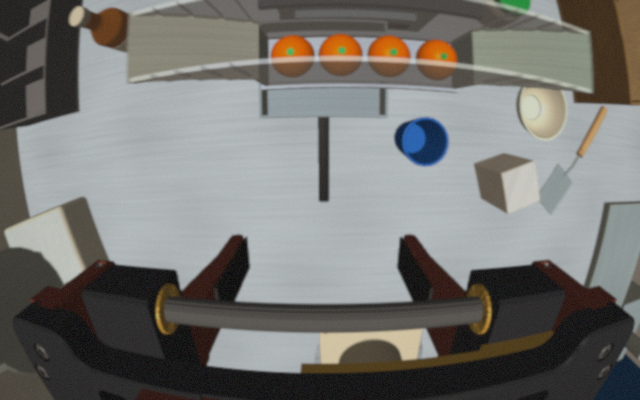

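```bash
python3 -m jog '[[1,[-1.5,-4,4],[0,-0.14,0]],[1,[-3.5,-7,8.5],[0,-0.28,0]],[1,[-5.5,-7,13],[0,-0.42,0]],[1,[-7.5,-7,17.5],[0,-0.56,0]],[1,[-9.5,-7,22],[0,-0.7,0]],[1,[-11.5,-7,26.5],[0,-0.84,0]],[1,[-13.5,-7,31],[0,-0.98,0]],[1,[-15,-7,35],[0,-1.12,0]]]'
python3 -m jog '[[1,[0,0,0],[0,-0.15,0]],[1,[0,0,0],[0,-0.3,0]],[1,[0,0,0],[0,-0.46,0]],[1,[0,0,0],[0,-0.46,0]]]'
python3 - <<'E'
from workcell import ctrl
from h import *
from scipy.spatial.transform import Rotation as R
o=ctrl.get_obs();print(o["ee_pos"],o["qpos"].round(2));print(R.from_rotvec(o["orientation"]).as_matrix().round(3))
d=ctrl.get_image("wrist");cv2.imwrite("pics/w8.png",d["color"][:,:,::-1]);pickle.dump(d,open("pics/w8.pkl","wb"))
E
```

```text
t: 12.2
ee_pos: [563.0, -247.2, 415.9]
orientation: [-0.951, 1.548, -1.544]
ft_force: [0.6, 0.4, 0.0]
width: 88.0
t: 12.6
ee_pos: [562.5, -245.4, 415.8]
orientation: [-1.204, 1.222, -1.217]
ft_force: [-0.3, 0.2, 0.5]
width: 88.1
[ 562.47464189 -245.4405642   415.83704109] [-0.43  0.25  1.43  0.    1.46 -0.42]
[[-0.014 -0.003  1.   ]
 [-1.     0.001 -0.014]
 [-0.001 -1.    -0.003]]
```

View pics/w8.png

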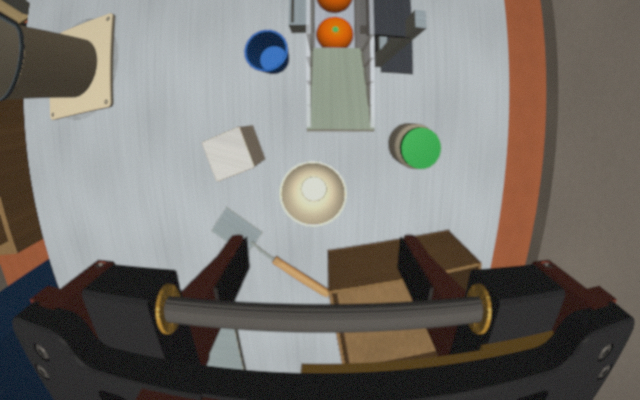

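```bash
python3 -m jog '[[1,[0,0,0.3],[0,0,0.14]],[1,[0,0,0.6],[0,0,0.28]],[1,[0,0,0.9],[0,0,0.42]],[1,[0,0,1.2],[0,0,0.56]],[1,[0,0,1.5],[0,0,0.7]],[1,[0,0,1.6],[0,0,0.73]],[1,[0,0,1.6],[0,0,0.73]]]'
python3 - <<'E'
from workcell import ctrl
from h import *
from scipy.spatial.transform import Rotation as R
o=ctrl.get_obs();print(o["ee_pos"],o["qpos"].round(2));M=R.from_rotvec(o["orientation"]).as_matrix();print(M.round(3))
d=ctrl.get_image("wrist");cv2.imwrite("pics/w9.png",d["color"][:,:,::-1]);pickle.dump(d,open("pics/w9.pkl","wb"))
for t in ([579,-221,193],[579,-140.3,104]): print(((np.array(t)-o["ee_pos"])@M/10).round(2))
E
```

```text
t: 13.35
ee_pos: [578.7, -246.3, 415.7]
orientation: [-0.646, 1.481, -0.669]
ft_force: [-0.4, -0.1, -0.0]
width: 87.8
[ 578.71164471 -246.27971577  415.73588488] [-0.68  0.5   1.25  0.58  1.85 -0.63]
[[-0.016  0.009  1.   ]
 [-0.745  0.667 -0.018]
 [-0.667 -0.745 -0.004]]
[12.97 18.28  0.08]
[ 1.289e+01  3.030e+01 -3.000e-02]
```

View pics/w9.png

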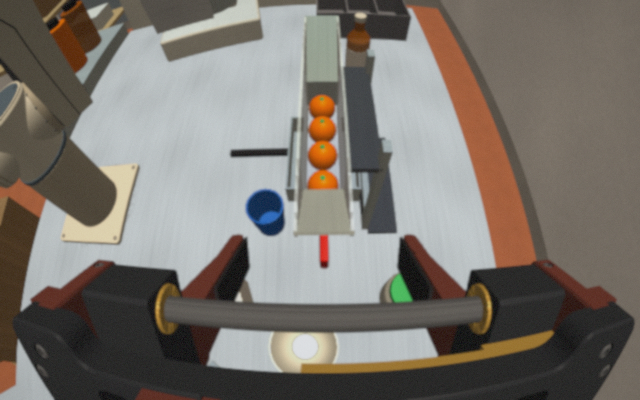

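```bash
python3 - <<'E'
from h import *
d=load("w9");hsv=cv2.cvtColor(d["color"],cv2.COLOR_RGB2HSV)
m=cv2.inRange(hsv[225:280,300:350],(0,180,80),(4,255,255))|cv2.inRange(hsv[225:280,300:350],(174,180,80),(180,255,255))
v,u=np.nonzero(m);u=u+300;v=v+225;print(u.min(),u.max(),v.min(),v.max())
for vv in range(v.min(),v.max()+1,4): print(vv,u[v==vv].min(),u[v==vv].max(),onplane(d,[u[v==vv].mean(),vv],142,True)[0].round(1))
print(d["pose"][:3,3])
E
```

```text
321 326 236 265
236 322 325 [ 581.  -136.5  142. ]
240 321 326 [ 580.9 -142.9  142. ]
244 321 326 [ 580.8 -149.3  142. ]
248 321 326 [ 580.6 -155.6  142. ]
252 321 326 [ 580.5 -161.9  142. ]
256 321 326 [ 580.4 -168.2  142. ]
260 321 326 [ 580.3 -174.3  142. ]
264 322 325 [ 580.2 -180.5  142. ]
[ 579.37458043 -296.88176434  585.78492463]
```

```bash
python3 -m jog '[[1,[3,4,0],[0,0,0]],[1,[6.3,8,0],[0,0,0]],[1,[9.6,12,0],[0,0,0]],[1,[12,15.5,0],[0,0,0]],[1,[12.95,18.3,0.05],[0,0,0]],[1,[12.95,18.3,0.05],[0,0,0]]]'
python3 - <<'E'
from workcell import ctrl
from h import *
from scipy.spatial.transform import Rotation as R
o=ctrl.get_obs();print(o["ee_pos"],o["qpos"].round(2));M=R.from_rotvec(o["orientation"]).as_matrix();print(M.round(3))
d=ctrl.get_image("wrist");cv2.imwrite("pics/w10.png",d["color"][:,:,::-1]);pickle.dump(d,open("pics/w10.pkl","wb"))
d=ctrl.get_image("scene");cv2.imwrite("pics/s10.png",d["color"][:,:,::-1]);
hsv=cv2.cvtColor(load("w10")["color"],cv2.COLOR_RGB2HSV);d=load("w10")
m=cv2.inRange(hsv[:330,280:370],(0,150,60),(4,255,255))|cv2.inRange(hsv[:330,280:370],(174,150,60),(180,255,255))
v,u=np.nonzero(m);u=u+280
for vv in range(v.min(),v.max()+1,6): print(vv,u[v==vv].min(),u[v==vv].max(),onplane(d,[u[v==vv].mean(),vv],142,True)[0].round(1))
E
```

```text
t: 14.0
ee_pos: [578.4, -217.0, 192.6]
orientation: [-0.65, 1.48, -0.664]
ft_force: [0.2, -0.2, 0.2]
width: 87.7
[ 578.39597576 -217.03301846  192.64694955] [-0.65  0.67  1.47  0.56  1.5  -0.83]
[[-0.013  0.004  1.   ]
 [-0.744  0.668 -0.012]
 [-0.668 -0.744 -0.005]]
132 322 325 [581.1 -88.  142. ]
138 317 331 [581.3 -95.  142. ]
144 318 331 [ 581.6 -101.8  142. ]
150 318 331 [ 581.6 -108.4  142. ]
156 318 331 [ 581.5 -114.8  142. ]
162 318 331 [ 581.4 -121.1  142. ]
168 318 331 [ 581.3 -127.2  142. ]
174 318 331 [ 581.2 -133.1  142. ]
180 318 331 [ 581.1 -138.9  142. ]
186 318 331 [ 581.  -144.6  142. ]
192 318 331 [ 581.  -150.1  142. ]
198 318 331 [ 580.9 -155.6  142. ]
204 318 331 [ 580.8 -160.9  142. ]
210 318 332 [ 581.1 -166.1  142. ]
216 318 332 [ 581.  -171.3  142. ]
222 318 331 [ 580.6 -176.3  142. ]
228 319 331 [ 580.9 -181.3  142. ]
234 320 330 [ 580.8 -186.2  142. ]
```

View pics/w10.png

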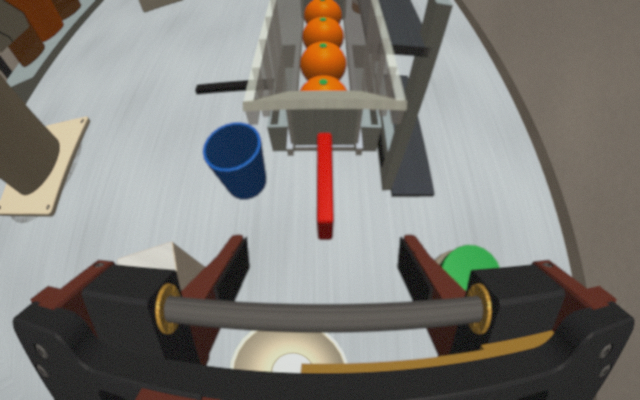

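View pics/s10.png

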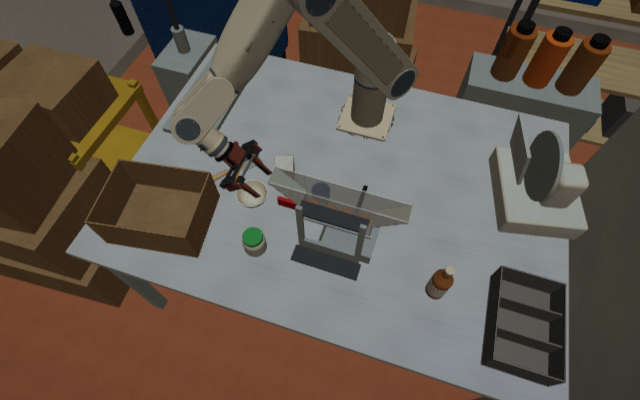

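```bash
python3 -m jog '[[1,[0.2,3,0.2],[0,0,0]],[1,[0.2,6,0.2],[0,0,0]],[1,[0.2,6,0.2],[0,0,0]]]'
python3 - <<'E'
from workcell import ctrl
from h import *
from scipy.spatial.transform import Rotation as R
o=ctrl.get_obs();print(o["ee_pos"],o["ft_force"]);M=R.from_rotvec(o["orientation"]).as_matrix()
for t in ([581,-140.3,104],): print(((np.array(t)-o["ee_pos"])@M/10).round(2))
E
```

```text
t: 14.4
ee_pos: [582.2, -180.1, 149.6]
orientation: [-0.648, 1.475, -0.667]
ft_force: [0.3, 0.4, 0.8]
width: 88.0
[ 582.24939202 -180.06663614  149.6227331 ] [0.26662347 0.35415189 0.78049764]
[ 0.08  6.05 -0.17]
```

```bash
python3 -m jog '[[1,[0.1,2,-0.1],[0,0,0]],[1,[0.1,4,-0.1],[0,0,0]],[1,[0.1,5.5,-0.1],[0,0,0]],[1,[0.1,6,-0.1],[0,0,0]],[1,[0.1,6,-0.1],[0,0,0]]]'
python3 - <<'E'
from workcell import ctrl
from h import *
o=ctrl.get_obs();print(o["ee_pos"],o["ft_force"])
d=ctrl.get_image("wrist");cv2.imwrite("pics/w11.png",d["color"][:,:,::-1])
E
```

```text
t: 14.9
ee_pos: [582.5, -142.6, 104.4]
orientation: [-0.647, 1.474, -0.669]
ft_force: [-0.2, -0.6, -0.4]
width: 88.0
[ 582.51219982 -142.63215503  104.43905462] [-0.16322828 -0.6181204  -0.42536341]
```

View pics/w11.png

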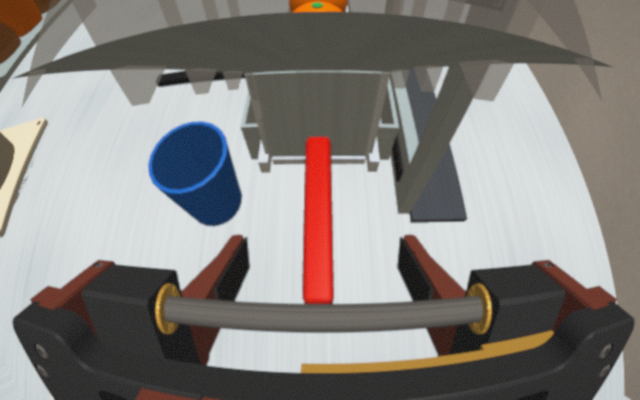

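```bash
python3 -m jog '[[1,[0,0,-0.15],[0,0,0]],[0.2,[0,0,-0.15],[0,0,0]],[0,[0,0,-0.15],[0,0,0]],[0,[0,0,-0.15],[0,0,0]],[0,[0,0,-0.15],[0,0,0]],[0,[0,0,-0.15],[0,0,0]],[0,[0,0,-0.15],[0,0,0]],[0,[0,0,-0.15],[0,0,0]]]'
python3 -m jog '[[0,[0,0,0],[0,0,0]],[0,[0,0,0],[0,0,0]],[0,[0,0,0],[0,0,0]],[0,[0,0,0],[0,0,0]]]'
python3 - <<'E'
from workcell import ctrl
from h import *
from scipy.spatial.transform import Rotation as R
o=ctrl.get_obs();print(o["ee_pos"],o["ft_force"]);print(R.from_rotvec(o["orientation"]).as_matrix().round(3))
for n in ("wrist","side"):
    d=ctrl.get_image(n);cv2.imwrite(f"pics/{n}12.png",d["color"][:,:,::-1]);pickle.dump(d,open(f"pics/{n}12.pkl","wb"))
E
```

```text
t: 15.75
ee_pos: [580.5, -142.3, 103.6]
orientation: [-0.646, 1.475, -0.668]
ft_force: [0.2, 0.6, -0.6]
width: 35.6
t: 16.15
ee_pos: [580.0, -142.3, 103.6]
orientation: [-0.647, 1.476, -0.667]
ft_force: [-0.9, -1.2, 0.9]
width: 14.3
[ 580.01527659 -142.29434435  103.63840423] [-0.91638208 -1.20389762  0.86274079]
[[-0.011  0.009  1.   ]
 [-0.745  0.667 -0.014]
 [-0.667 -0.745 -0.001]]
```

View pics/side12.png

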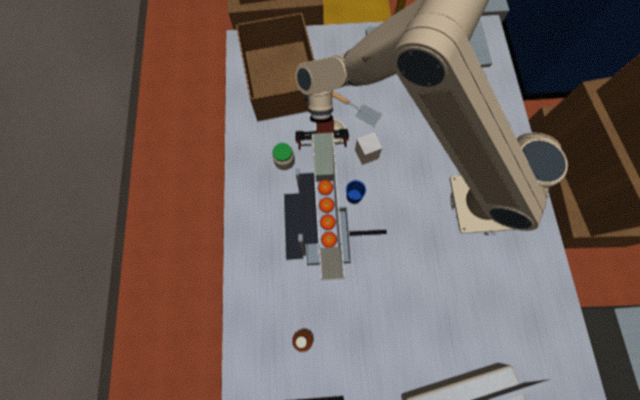

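View pics/wrist12.png

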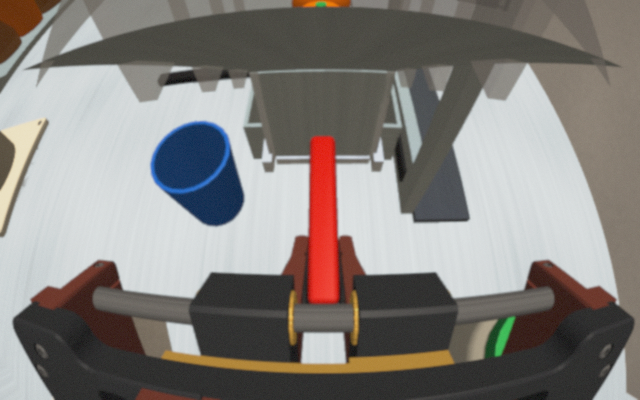

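```bash
python3 -m jog '[[0,[0.15,-0.13,0],[0,0,0]],[0,[0.45,-0.4,0],[0,0,0]],[0,[0.9,-0.8,0],[0,0,0]],[0,[1.34,-1.2,0],[0,0,0]],[0,[1.79,-1.6,0],[0,0,0]],[0,[2.24,-2.0,0],[0,0,0]],[0,[2.68,-2.4,0],[0,0,0]],[0,[2.98,-2.67,0],[0,0,0]]]'
cat > look.py <<'E'
import sys
from workcell import ctrl
from h import *
o=ctrl.get_obs();print("t",round(o["t"],2),o["ee_pos"].round(1),o["ft_force"].round(1),o["width"].round(1),"open",round(-142.3-o["ee_pos"][1],1))
d=ctrl.get_image("side");n=sys.argv[1]
cv2.imwrite(f"pics/{n}.png",cv2.resize(d["color"][110:280,270:400,::-1],None,fx=3.5,fy=3.5,interpolation=2))
hsv=cv2.cvtColor(d["color"],cv2.COLOR_RGB2HSV);m=cv2.inRange(hsv[120:290,300:400],(5,180,100),(18,255,255));k,l,s,ce=cv2.connectedComponentsWithStats(m)
for i in range(1,k):
    if s[i,4]>40:
        P=onplane(d,ce[i]+[300,120],146)[0].round(1);print(s[i,4],P[:2],"from wall",158-P[1])
E
python3 look.py g13
```

```text
t: 17.05
ee_pos: [579.7, -182.2, 103.7]
orientation: [-0.646, 1.476, -0.667]
ft_force: [0.5, 4.3, 0.8]
width: 14.0Traceback (most recent call last):
  File "look.py", line 4, in <module>
    o=ctrl.get_obs();print("t",round(o["t"],2),o["ee_pos"].round(1),o["ft_force"].round(1),o["width"].round(1),"open",round(-142.3-o["ee_pos"][1],1))
                                                                                           ^^^^^^^^^^^^^^^^
AttributeError: 'float' object has no attribute 'round'
```

```bash
sed -i 's/o\["width"\].round(1)/round(o["width"],1)/' look.py; python3 look.py g13
```

```text
t 17.05 [ 579.7 -182.2  103.7] [0.5 4.3 0.8] 14.0 open 39.9
620 [579.7  25.3] from wall 132.7
```

View pics/g13.png

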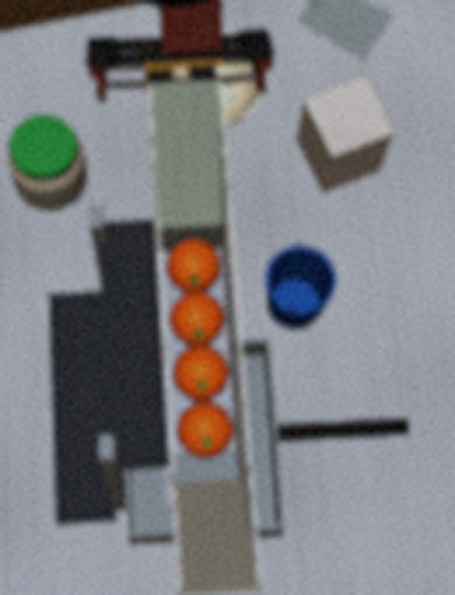

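```bash
python3 -m jog '[[0,[0.15,-0.13,0],[0,0,0]],[0,[0.45,-0.4,0],[0,0,0]],[0,[0.9,-0.8,0],[0,0,0]],[0,[1.34,-1.2,0],[0,0,0]],[0,[1.79,-1.6,0],[0,0,0]],[0,[2.24,-2.0,0],[0,0,0]],[0,[2.68,-2.4,0],[0,0,0]],[0,[2.98,-2.67,0],[0,0,0]]]'
python3 look.py g14
```

```text
t: 17.9
ee_pos: [579.4, -222.4, 103.7]
orientation: [-0.646, 1.475, -0.668]
ft_force: [1.1, 5.0, -0.2]
width: 13.9
t 17.9 [ 579.4 -222.4  103.7] [ 1.1  5.  -0.2] 13.9 open 80.1
466 [579.6  -3.2] from wall 161.2
```

View pics/g14.png

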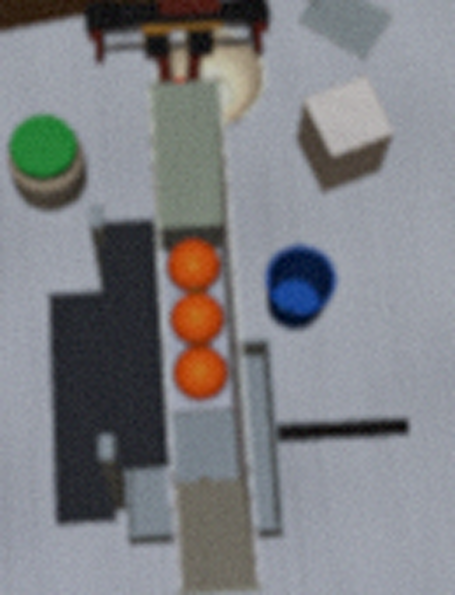

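```bash
python3 -m jog '[[0,[0.15,-0.13,0],[0,0,0]],[0,[0.45,-0.4,0],[0,0,0]],[0,[0.9,-0.8,0],[0,0,0]],[0,[1.34,-1.2,0],[0,0,0]],[0,[1.79,-1.6,0],[0,0,0]],[0,[2.16,-1.93,0],[0,0,0]],[0,[2.46,-2.2,0],[0,0,0]],[0,[2.6,-2.33,0],[0,0,0]]]'
python3 look.py g15
```

```text
t: 18.75
ee_pos: [579.1, -257.5, 103.6]
orientation: [-0.646, 1.475, -0.669]
ft_force: [3.1, 5.1, -0.4]
width: 13.7
t 18.75 [ 579.1 -257.5  103.6] [ 3.1  5.1 -0.4] 13.7 open 115.2
310 [578.5 -29.7] from wall 187.7
141 [581.5  76.5] from wall 81.5
```

View pics/g15.png

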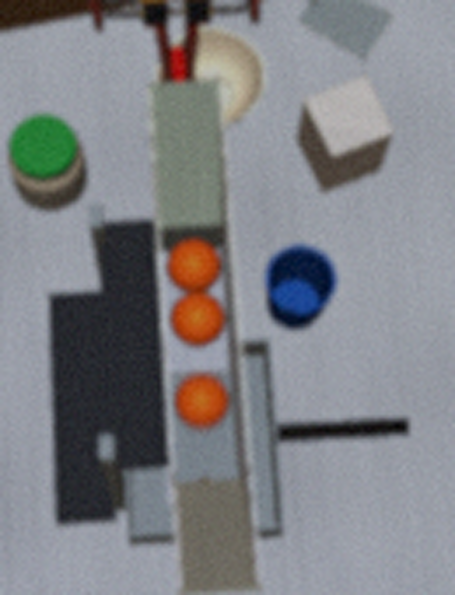

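```bash
python3 -m jog '[[0,[0,0,0],[0,0,0]],[0,[0,0,0],[0,0,0]],[0,[0,0,0],[0,0,0]]]';python3 look.py g16; python3 - <<'E'
from workcell import ctrl
from h import *
d=ctrl.get_image("scene");cv2.imwrite("pics/s16.png",cv2.resize(d["color"][160:300,240:420,::-1],None,fx=4.2,fy=4.2,interpolation=2))
E
```

```text
t: 19.1
ee_pos: [579.1, -257.7, 103.7]
orientation: [-0.647, 1.475, -0.67]
ft_force: [3.4, -0.4, -1.8]
width: 13.8
t 19.1 [ 579.1 -257.7  103.7] [ 3.4 -0.4 -1.8] 13.8 open 115.4
309 [578.7 -29.4] from wall 187.4
125 [584.2 124.8] from wall 33.2
```

View pics/g16.png

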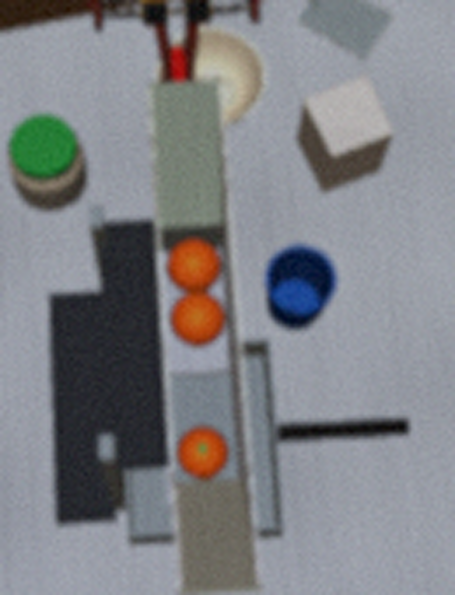

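View pics/s16.png

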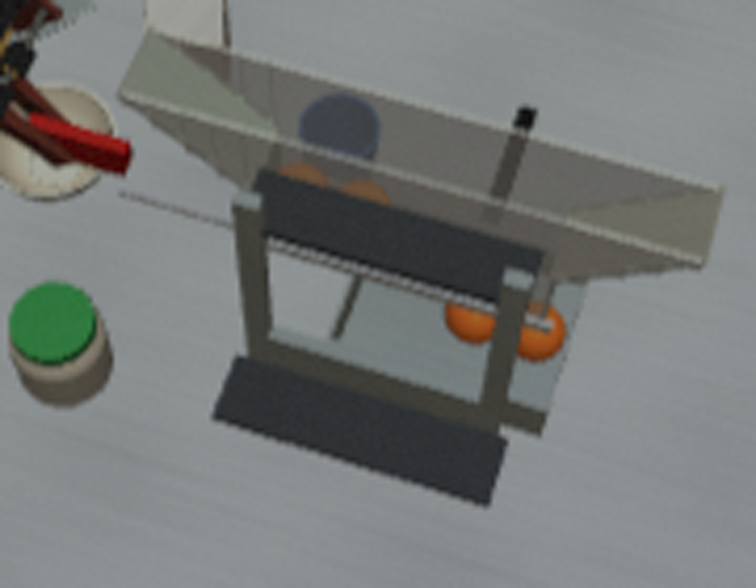

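```bash
python3 -m jog '[[0,[-0.15,0.13,0],[0,0,0]],[0,[-0.45,0.4,0],[0,0,0]],[0,[-0.9,0.8,0],[0,0,0]],[0,[-1.34,1.2,0],[0,0,0]],[0,[-1.79,1.6,0],[0,0,0]],[0,[-2.24,2.0,0],[0,0,0]],[0,[-2.68,2.4,0],[0,0,0]],[0,[-3.13,2.8,0],[0,0,0]]]'
python3 -m jog '[[0,[-0.45,0.4,0],[0,0,0]],[0,[-0.9,0.8,0],[0,0,0]],[0,[-1.34,1.2,0],[0,0,0]],[0,[-1.79,1.6,0],[0,0,0]],[0,[-2.24,2.0,0],[0,0,0]],[0,[-2.68,2.4,0],[0,0,0]],[0,[-3.13,2.8,0],[0,0,0]],[0,[-3.58,3.2,0],[0,0,0]]]'
python3 look.py g17
```

```text
t: 20.0
ee_pos: [579.4, -216.3, 103.6]
orientation: [-0.647, 1.475, -0.671]
ft_force: [2.0, -4.3, -1.7]
width: 14.0
t: 20.8
ee_pos: [579.8, -167.7, 103.7]
orientation: [-0.647, 1.475, -0.669]
ft_force: [0.1, -5.1, -1.3]
width: 13.9
t 20.8 [ 579.8 -167.7  103.7] [ 0.1 -5.1 -1.3] 13.9 open 25.4
312 [579.9  59.1] from wall 98.9
```

View pics/g17.png

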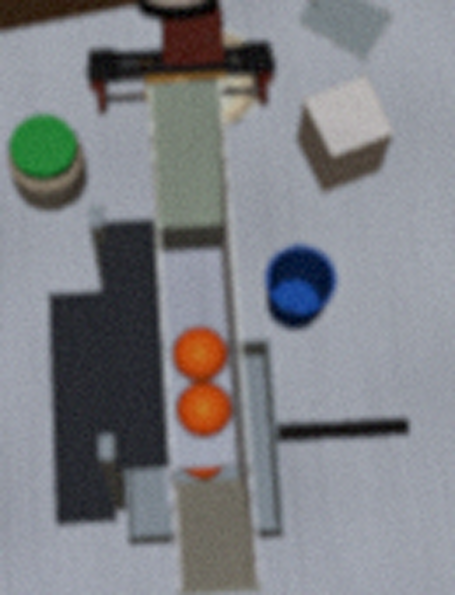

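```bash
python3 -m jog '[[0,[-0.37,0.33,0],[0,0,0]],[0,[-0.75,0.67,0],[0,0,0]],[0,[-1.12,1.0,0],[0,0,0]],[0,[-1.42,1.27,0],[0,0,0]],[0,[-1.64,1.47,0],[0,0,0]],[0,[-1.79,1.6,0],[0,0,0]]]'
python3 -m jog '[[0,[-0.1,0.09,0],[0,0,0]],[0,[-0.2,0.18,0],[0,0,0]],[0,[-0.3,0.27,0],[0,0,0]]]'
```

```text
t: 21.45
ee_pos: [580.0, -142.8, 103.7]
orientation: [-0.647, 1.476, -0.667]
ft_force: [-3.5, -4.7, -1.7]
width: 14.1
t: 21.75
ee_pos: [580.1, -142.2, 103.6]
orientation: [-0.65, 1.474, -0.672]
ft_force: [-9.0, -25.3, 3.7]
width: 14.1
```

```bash
python3 -m jog '[[0,[0.1,-0.09,0],[0,0,0]],[0,[0.2,-0.18,0],[0,0,0]],[0,[0.2,-0.18,0],[0,0,0]]]'; python3 look.py g18
```

```text
t: 22.05
ee_pos: [580.1, -142.2, 103.7]
orientation: [-0.647, 1.476, -0.668]
ft_force: [-5.0, -6.4, -0.2]
width: 14.1
t 22.05 [ 580.1 -142.2  103.7] [-5.  -6.4 -0.2] 14.1 open -0.1
319 [579.8  88. ] from wall 70.0
```

View pics/g18.png

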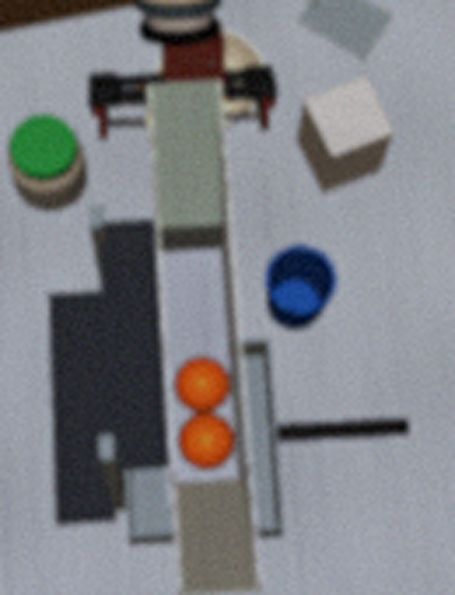

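```bash
python3 -m jog '[[1,[0,0,0],[0,0,0]],[1,[0,0,0],[0,0,0]],[1,[0,0,0],[0,0,0]],[1,[0,0,0],[0,0,0]],[1,[0,0,0],[0,0,0]],[1,[0,0,0],[0,0,0]],[1,[0,0,0],[0,0,0]],[1,[0,0,0],[0,0,0]]]'
python3 -m jog '[[1,[0,-1,0],[0,0,0]],[1,[0,-3,0],[0,0,0]],[1,[0,-6,0],[0,0,0]],[1,[0,-9,0],[0,0,0]],[1,[0,-12,0],[0,0,0]],[1,[0,-15,0],[0,0,0]],[1,[0,-17,0],[0,0,0]],[1,[0,-17,0],[0,0,0]]]'
python3 look.py g19;python3 - <<'E'
from workcell import ctrl
from h import *
d=ctrl.get_image("scene");cv2.imwrite("pics/s19.png",cv2.resize(d["color"][150:300,220:440,::-1],None,fx=3.6,fy=3.6,interpolation=2))
pickle.dump(d,open("pics/scene19.pkl","wb"))
d=ctrl.get_image("wrist");cv2.imwrite("pics/w19.png",d["color"][:,:,::-1]);pickle.dump(d,open("pics/w19.pkl","wb"))
E
```

```text
t: 22.9
ee_pos: [580.5, -141.9, 103.8]
orientation: [-0.646, 1.475, -0.668]
ft_force: [0.3, 0.3, -0.1]
width: 74.1
t: 23.7
ee_pos: [579.7, -258.0, 233.1]
orientation: [-0.646, 1.471, -0.674]
ft_force: [-0.6, 0.6, 0.4]
width: 87.9
t 23.7 [ 579.7 -258.   233.1] [-0.6  0.6  0.4] 87.9 open 115.7
316 [579.9  87.9] from wall 70.1
```

View pics/s19.png

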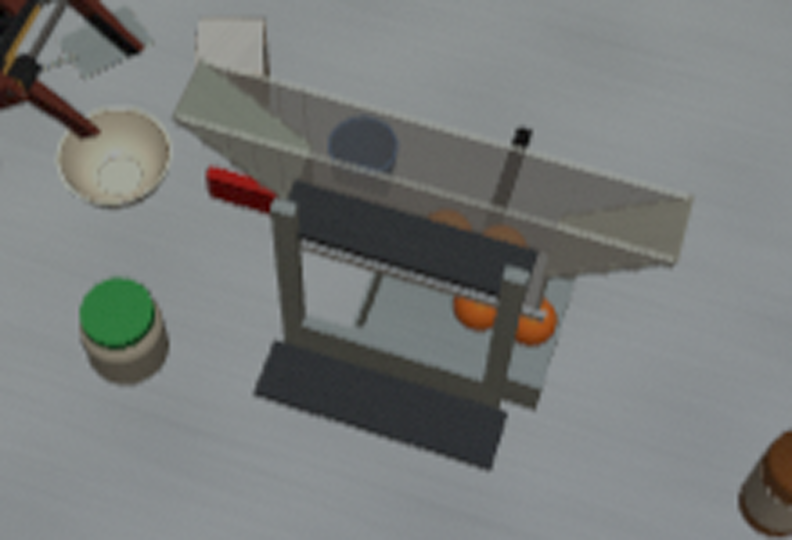

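View pics/w19.png

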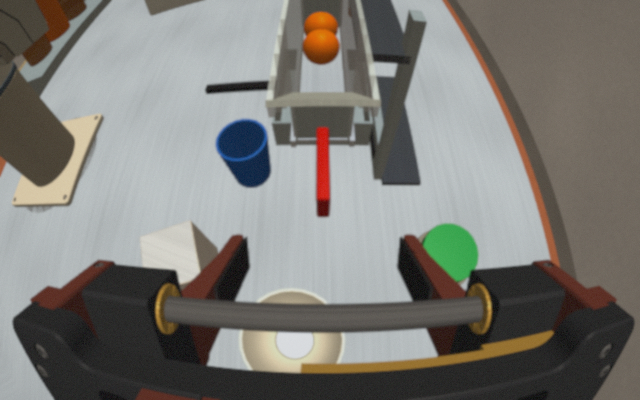

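View pics/g19.png

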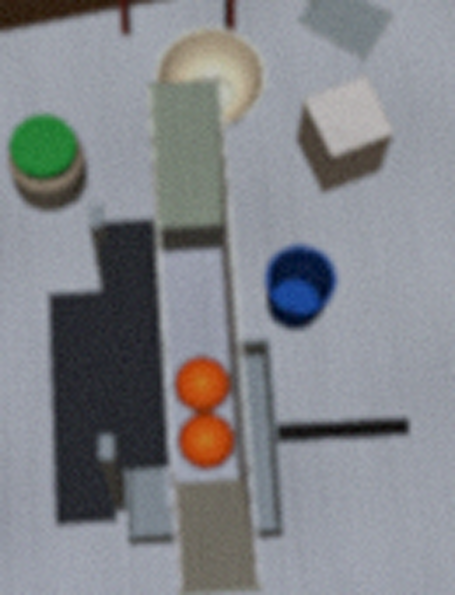

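```bash
python3 - <<'E'
from h import *
for n in ("scene1","scene7","scene19"):
  d=load(n);hsv=cv2.cvtColor(d["color"],cv2.COLOR_RGB2HSV)[130:310,230:490]
  m=cv2.inRange(hsv,(0,200,90),(4,255,255))|cv2.inRange(hsv,(174,200,90),(180,255,255))
  m[:, :40]=0;m[:,75:]=0
  v,u=np.nonzero(m[60:80]);print(n,u.mean()+230,v.mean()+190,len(u))
a=load("scene7")["color"].astype(int);b=load("scene19")["color"].astype(int)
D=(abs(a-b).max(-1)>35)[150:300,260:440];v,u=np.nonzero(D);print(len(u))
im=(D*255).astype(np.uint8);cv2.imwrite("pics/diff.png",cv2.resize(im,None,fx=4,fy=4,interpolation=0))
E
```

```text
scene1 284.8292682926829 199.8048780487805 41
scene7 284.9761904761905 199.85714285714286 42
scene19 284.9761904761905 199.85714285714286 42
181
```

View pics/diff.png

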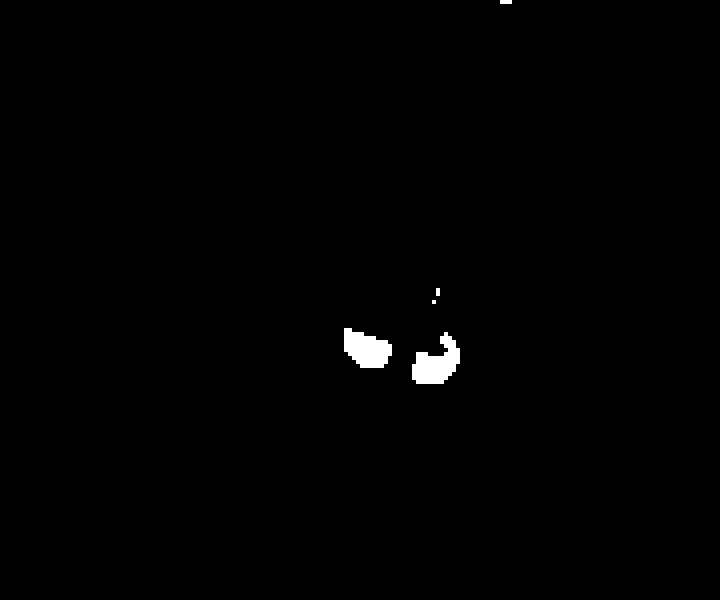

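```bash
python3 -m jog '[[1,[0,0,0],[0,0,0]],[1,[0,0,0],[0,0,0]],[1,[0,0,0],[0,0,0]]]'; python3 -c "
from workcell import ctrl
print(ctrl.close_job())"
```

```text
t: 24.15
ee_pos: [578.7, -254.6, 229.9]
orientation: [-0.647, 1.476, -0.667]
ft_force: [-0.6, -0.1, 0.3]
width: 88.2
the job is handed in; nothing more can be done
None
```

I slid the pan squarely under the dispenser until it pressed the back stop, reading 5 to 9 N at the wrist. I then drew the gate open about 115 mm. Exactly two clementines dropped into the pan, and I pushed the gate shut against its hard stop, which read about 25 N. I handed the job in at about 24 s.

**Last checks:**
- **Fruit:** The pictures show two clementines in the pan and two inside on the shut gate.
- **Gate:** The red handle is back within a pixel of where it started.
- **Pan:** It did not move visibly when the fruit fell in.
- **Bystanders:** The cup, bowl, tub and carton show no visible movement in the last pictures. The syrup is only partly in view there. I did not check the spatula separately.
- **Robot:** It ended clear of everything.

**Disagreements:**
- When I eased off before letting go of the pan, the gripper drew back about 0.6 mm. The pan may therefore sit up to that far off the stop. I left it because pushing again would have disturbed the order of the job.
- The images put the pan's yaw at about -1.1° and the dispenser's at -0.6 to -0.9°. That difference is about the size of my measuring error.

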